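Assemble the two-tier copper stand

TASK

Put the copper stand together on the walnut base with the four posts: lower the large copper plate over all four posts flat onto the base, then one copper riser block over the pair of posts at each end, then the small copper plate over all four posts so that it rests flat on both risers. Use only the copper pieces, leave the steel riser and the plywood plate where they lie, and set every piece down gently without dropping it.

Things in the scene. Friction and masses are not known exactly. Their poses are not given: they have to be found in the camera images.
- base: Walnut board 210 x 76 x 12 mm fixed to the bench, with four upright 8 mm steel posts at x = +-60, y = +-20 mm in its frame, rising 86 mm above the board (98 mm above the bench), the last 6 mm tapered. Origin: centre of the underside, on the bench; x along its length, z up. Both ends are alike. The two posts sharing an x take one riser, its length across the base.
- large_plate: The large copper plate: copper-faced, 190 mm long (x), 64 mm wide (y), 14 mm thick, about 0.28 kg, loose, lying flat on the bench. Four plain round holes of 14 mm run straight through it, at x = +-60 mm, y = +-20 mm in its own frame. Origin: centre of its underside; x along its length, z up.
- small_plate: The small copper plate: copper-faced, 150 mm long (x), 64 mm wide (y), 14 mm thick, about 0.22 kg, loose, lying flat on the bench. Four plain round holes of 14 mm run straight through it, at x = +-60 mm, y = +-20 mm in its own frame. Origin: centre of its underside; x along its length, z up.
- riser_a: Copper riser block, one of two alike (either may go to either end). A block 64 mm long (its x axis), 28 mm wide (y) and 45 mm high (z), copper coloured, loose, standing on the bench at its origin, the centre of its underside. Two 14 mm holes run upright through it, at x = +-20 mm, y = 0 in its own frame. About 0.16 kg.
- riser_b: Copper riser block, one of two alike (either may go to either end). A block 64 mm long (its x axis), 28 mm wide (y) and 45 mm high (z), copper coloured, loose, standing on the bench at its origin, the centre of its underside. Two 14 mm holes run upright through it, at x = +-20 mm, y = 0 in its own frame. About 0.16 kg.
- steel_riser: Not wanted, to be left alone. A block 64 mm long (its x axis), 28 mm wide (y) and 45 mm high (z), steel grey, loose, standing on the bench at its origin, the centre of its underside. Two 14 mm holes run upright through it, at x = +-20 mm, y = 0 in its own frame. About 0.16 kg.
- ply_plate: Not wanted, to be left alone: a pale plywood plate 170 x 64 x 14 mm, loose, lying flat on the bench. Four plain round holes of 14 mm run straight through it, at x = +-60 mm, y = +-20 mm in its own frame. Origin: centre of its underside; x along its length, z up.

How it is judged:
On the way, in this order (a step that is already met when the one before it is completed fails the run):
1. the large copper plate lies flat on the base, over all four posts (horizontal distance between large_plate and base below 0.007 m and z of large_plate in the frame of base between 0.009 and 0.015 m and angle between the x axis of large_plate and the x axis of base, either way round below 0.1 rad and angle between large_plate's own z axis and vertical below 0.06 rad), for 0.2 s.
2. a copper riser stands over the pair of posts at each end, on the large plate (((x of riser_a in the frame of base between 0.053 and 0.067 m and y of riser_a in the frame of base between -0.007 and 0.007 m and z of riser_a in the frame of base between 0.023 and 0.029 m and angle between each of riser_a, riser_b's own z axis and vertical below 0.06 rad and x of riser_b in the frame of base between -0.067 and -0.053 m and y of riser_b in the frame of base between -0.007 and 0.007 m and z of riser_b in the frame of base between 0.023 and 0.029 m) or (x of riser_a in the frame of base between -0.067 and -0.053 m and y of riser_a in the frame of base between -0.007 and 0.007 m and z of riser_a in the frame of base between 0.023 and 0.029 m and angle between each of riser_a, riser_b's own z axis and vertical below 0.06 rad and x of riser_b in the frame of base between 0.053 and 0.067 m and y of riser_b in the frame of base between -0.007 and 0.007 m and z of riser_b in the frame of base between 0.023 and 0.029 m))), for 0.2 s.
3. the small copper plate lies flat on both risers, over all four posts (horizontal distance between small_plate and base below 0.007 m and z of small_plate in the frame of base between 0.068 and 0.074 m and angle between the x axis of small_plate and the x axis of base, either way round below 0.1 rad and angle between small_plate's own z axis and vertical below 0.06 rad), for 0.2 s.
At the end, for the whole second after the job is handed in: Threaded on the posts: large plate flat on base, copper risers on it at both ends, small plate flat on risers; each within 7 mm sideways, 3 mm in height, 0.06 rad of level (plates 0.1 rad in yaw); at rest; steel riser and plywood plate within 25 mm of their start (all of step 1 and all of step 3 and ((x of riser_a in the frame of base between 0.053 and 0.067 m and y of riser_a in the frame of base between -0.007 and 0.007 m and z of riser_a in the frame of base between 0.023 and 0.029 m and angle between each of riser_a, riser_b's own z axis and vertical below 0.06 rad and x of riser_b in the frame of base between -0.067 and -0.053 m and y of riser_b in the frame of base between -0.007 and 0.007 m and z of riser_b in the frame of base between 0.023 and 0.029 m) or (x of riser_a in the frame of base between -0.067 and -0.053 m and y of riser_a in the frame of base between -0.007 and 0.007 m and z of riser_a in the frame of base between 0.023 and 0.029 m and angle between each of riser_a, riser_b's own z axis and vertical below 0.06 rad and x of riser_b in the frame of base between 0.053 and 0.067 m and y of riser_b in the frame of base between -0.007 and 0.007 m and z of riser_b in the frame of base between 0.023 and 0.029 m)) and linear speed of each of large_plate, riser_a, riser_b, small_plate below 0.02 m/s and distance of each of ply_plate, steel_riser from where it was at the start of the episode below 0.025 m); the robot touches nothing.
It fails at once if the plywood plate or the steel riser is shifted by more than 25 mm (distance of any of ply_plate, steel_riser from where it was at the start of the episode above 0.025 m).
It fails at once if a copper piece is dropped onto the stand (moves faster than 0.7 m/s, less than 100 mm above the bench, over the base) ((horizontal distance between large_plate and base below 0.08 m and z of large_plate in the frame of base below 0.1 m and linear speed of large_plate above 0.7 m/s) or (horizontal distance between riser_a and base below 0.08 m and z of riser_a in the frame of base below 0.1 m and linear speed of riser_a above 0.7 m/s) or (horizontal distance between riser_b and base below 0.08 m and z of riser_b in the frame of base below 0.1 m and linear speed of riser_b above 0.7 m/s) or (horizontal distance between small_plate and base below 0.08 m and z of small_plate in the frame of base below 0.1 m and linear speed of small_plate above 0.7 m/s)).
It also fails if it takes over 112 s, if anything falls off the work surface, if the arm or the gripper's body presses on something with over 40 N, if the wrist force passes 120 N, or if a joint passes its speed limit or range.

ROBOT

A 6-joint arm with a two-finger parallel gripper is mounted at the origin on the work surface. World frame = base frame: x ahead of the robot, y to its left, z up, the work surface at z = 0. Lengths are in m, angles in rad, forces in N, time in s.
With the tool pointing down it reaches from about 0.25 to 0.725 m from the base axis. Payload 4 kg.
Tool frame: the origin (TCP) lies on the centre line of the jaws, within the pads' length; the fingertips stand 14 mm ahead of it and the grasp point (between the pads) lies 5 mm behind it; z points along the fingers, x is the direction in which the jaws open and shut, and the axes are right-handed (so a half turn about z gives the same grasp; the last joint's range is limited). The gripper opens to 85 mm and grips with 20 to 120 N. Pads are 22 mm wide; open, the fingers measure 114 mm over their backs; the gripper's body (76 mm by 85 mm) begins 54 mm behind the grasp point. The pads swing forward as they close: fully open they stand 13 mm farther back than shut.
Start: joints at [-1.242, 0.241, 0.005, 1.335, 0, 1.571], TCP at [0.161, -0.473, 0.245] pointing down, gripper open.
Joint ranges: [-2.72, 2.72], [-1.05, 1.87], [-1.09, 1.28], [-1.99, 2.15], [-1.42, 1.44], [-3.14, 3.14]. Speed limits (rad/s): [2.79, 2.79, 3.14, 3.14, 3.14, 3.14].

INTERFACE

Orientations are given as a unit quaternion [x, y, z, w].
In Python, from workcell import get_obs, optics, ticket gives the robot as it stands.
- The arm moves only by the shell command python3 -m inch 'ROWS'. ROWS is JSON, a list that holds one entry, the list of rows, each a list of 5 numbers: the finger opening in cm, from 0 to 8.54, then the shift along the tool's x, y, z in cm, then the turn about the tool's z in degrees. In form: [[[fingers, dx, dy, dz, roll], ...]]. A call has exactly 5 rows; each row is the pose to reach, as a shift and turn from the pose measured when the call began, along the tool's axes at that moment; what a row does not reach only later rows make up. A row lasts 1/8 s, in which the tool goes at most 62.5 mm and 10.7 degrees, less where a joint would pass 70% of its speed; a pose out of reach is approached as far as the arm can. A call with a gripper value outside its range is refused whole. The fingers move at their own pace and stop on an object; the grip force is fixed at half the most. Time passes only in rows, so rows that repeat a pose let the fingers close, or fill a call up. It gives the time, the measured TCP pose, the force and the opening at its end, in the units of the state.
- get_obs(): the state, without advancing time (a new reading comes with each control period).
- optics.camera(name): name is "side" or "top" or "wrist"; returns (picture, depth): 480x640x3 uint8, red, green, blue; 480x640 float32, m along the optical axis (not along the pixel's ray), 0 where there is no reading.
- optics.camera_info(name): a dict with "vfov" (degrees; the focal length in pixels is half the picture's height over the tangent of half this angle, whatever the lens; pixels are square), "cx", "cy" (the principal point, pixels), "k1" (the pictures are not rectified: a ray, as slopes to the right and down, at radius r is drawn at 1 + k1 r^2 times it, then the intrinsics apply), "R" (3x3) and "t" (3): a world point X has camera coordinates R X + t. Camera axes: x right, y down, z forward; pixel columns grow to the right and rows downward; lengths in m; the calibration is good to about 2 mm. A picture is of the moment at which its call begins: read the wrist's pose just before it. camera_info takes no time and is no camera call; for the wrist camera it gives the pose at the moment of the call.
- ticket.job_done(): hands the job in, once; it reports no verdict.
The state is a dict: "clock": time; "joint_pos": joint angles; "joint_vel": joint speeds; "tau": joint torques, N m; "eef_pos": TCP position; "tool_rot": TCP orientation; "ft_force": force on the tool from outside, world axes, zero at the start; "ft_torque": the same for the moment, N m; "grip_width": finger opening in m.
Only numpy, scipy, OpenCV 4.12 (cv2) and the standard library are available. Lean on these libraries where they do the work, as an engineer would, in place of code of your own. Each camera call takes 0.05 s, during which the arm holds its last target.

## Working session

There is one attempt and no reset: what is moved stays moved. The work goes in short steps, Python scripts to look and compute and a shell command to move; the robot and the scene stay as the last step left them, time stands still between calls to the robot, and variables do not carry over. Pictures are saved under pics/ and viewed, and the job is handed in when it is done.

```bash
ls; mkdir -p pics; python3 - <<'E'
from workcell import get_obs, optics
import cv2
o=get_obs();print(o)
for n in("top","side","wrist"):
    i=optics.camera_info(n);print(n,i)
    p,d=optics.camera(n);cv2.imwrite(f"pics/a_{n}.png",p[:,:,::-1])
    import numpy as np; np.save(f"pics/a_{n}_d.npy",d)
E
```

```text
pics
{'clock': 0.0, 'joint_pos': array([-1.24198980e+00,  2.41424115e-01,  3.75018240e-03,  1.33516759e+00,
        2.95263579e-06,  1.57083589e+00]), 'joint_vel': array([ 1.98818510e-04,  1.22120536e-04, -5.14880673e-05,  1.24203247e-03,
       -1.94108762e-03, -5.61370685e-04]), 'tau': array([-1.25630922e-04, -3.72316468e+01,  2.52409065e+01,  1.71096559e-02,
       -4.74268484e-05,  2.58166715e-07]), 'eef_pos': array([ 0.16127099, -0.4726668 ,  0.24441724]), 'tool_rot': array([ 8.13288048e-01, -5.81860383e-01, -8.30830533e-04, -5.96176516e-04]), 'ft_force': array([-0.75506119, -0.09241678, -0.46619693]), 'ft_torque': array([ 0.04653566, -0.00957449, -0.02739848]), 'grip_width': 0.08515694437102983}
top {'vfov': 51.14469322923752, 'cx': 317.87915799823617, 'cy': 241.64202754344294, 'k1': -0.07885865448225697, 'R': array([[-0.02860387, -0.99954738,  0.0093193 ],
       [-0.9965795 ,  0.02779333, -0.07782571],
       [ 0.07753147, -0.01151354, -0.99692342]]), 't': array([0.0210625 , 0.55842638, 1.07253363])}
side {'vfov': 48.427663642857375, 'cx': 309.5743784625256, 'cy': 243.49879219329108, 'k1': -0.11139856773813651, 'R': array([[-0.99944054, -0.03334537,  0.00258574],
       [-0.0249117 ,  0.69061509, -0.72279334],
       [ 0.02231606, -0.72245338, -0.69105941]]), 't': array([0.54350646, 0.05704931, 1.01627121])}
wrist {'vfov': 70.21592360529088, 'cx': 320.4573989504787, 'cy': 251.92757297875994, 'k1': 0.0002327738813684001, 'R': array([[ 3.22174703e-01, -9.46679917e-01, -7.71844030e-04],
       [-9.13587243e-01, -3.11126064e-01,  2.61837585e-01],
       [-2.48116524e-01, -8.36522992e-02, -9.65111643e-01]]), 't': array([-0.50031505, -0.03430863,  0.3785937 ])}
```

View pics/a_top.png

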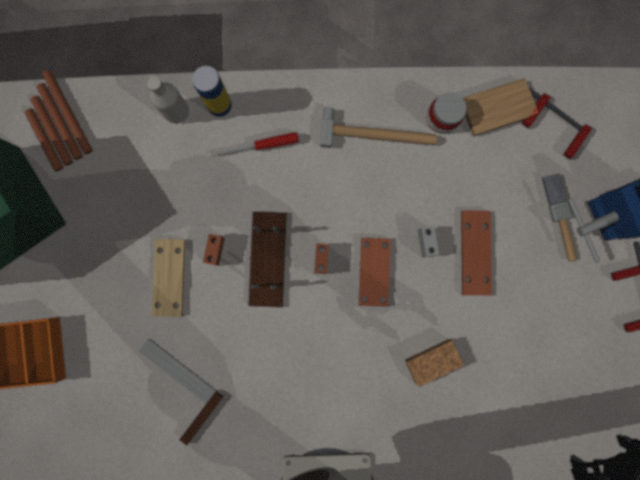

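View pics/a_side.png

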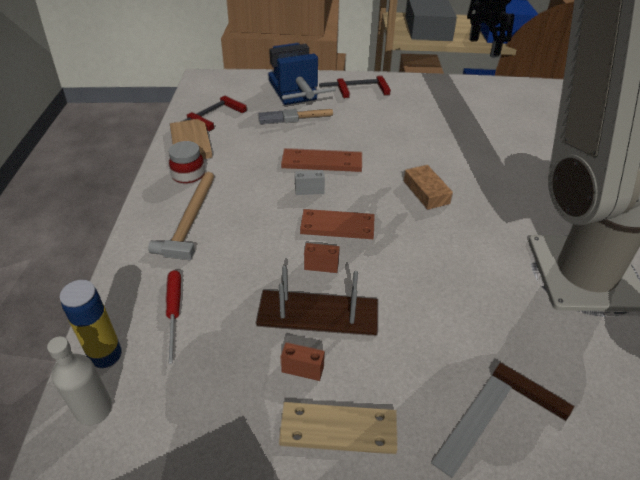

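View pics/a_wrist.png

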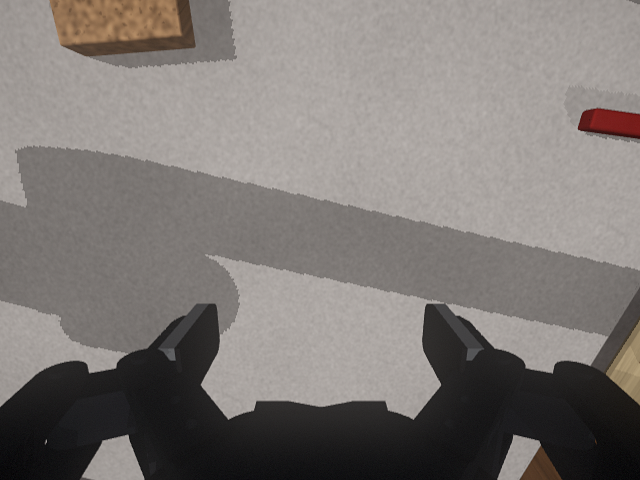

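```bash
cat > h.py <<'E'
import numpy as np, cv2
from workcell import get_obs, optics
from scipy.spatial.transform import Rotation as Ro
def cam(n):
    i=optics.camera_info(n); p,d=optics.camera(n); return i,p,d
def K(i):
    f=240/np.tan(np.radians(i['vfov']/2)); return np.array([[f,0,i['cx']],[0,f,i['cy']],[0,0,1.]])
def slopes(i,uv):
    uv=np.asarray(uv,float).reshape(-1,1,2)
    return cv2.undistortPoints(uv,K(i),np.array([i['k1'],0,0,0,0.])).reshape(-1,2)
def plane(i,uv,z):
    s=slopes(i,uv); R=np.array(i['R']); t=np.array(i['t']); c=-R.T@t
    d=np.c_[s,np.ones(len(s))]@R
    return c+d*((z-c[2])/d[:,2])[:,None]
def cloud(i,d):
    v,u=np.mgrid[:480,:640]; s=slopes(i,np.c_[u.ravel(),v.ravel()])
    X=np.c_[s,np.ones(len(s))]*d.reshape(-1,1)
    return ((X-np.array(i['t']))@np.array(i['R'])).reshape(480,640,3)
def proj(i,X):
    X=np.atleast_2d(X).astype(float)
    return cv2.projectPoints(X,cv2.Rodrigues(np.array(i['R']))[0],np.array(i['t']),K(i),np.array([i['k1'],0,0,0,0.]))[0].reshape(-1,2)
def copper(p):
    h=cv2.cvtColor(p,cv2.COLOR_RGB2HSV); return ((h[...,0]<12)|(h[...,0]>176))&(h[...,1]>110)&(h[...,2]>60)
def rect(P):
    (c,s,a)=cv2.minAreaRect(P[:,:2].astype(np.float32)*1000)
    if s[0]<s[1]: s=(s[1],s[0]); a+=90
    return np.round(c,1),np.round(s,1),round((a+90)%180-90,1)
E
python3 - <<'E'
from h import *
i=optics.camera_info('top');p=cv2.imread('pics/a_top.png')[:,:,::-1].copy();d=np.load('pics/a_top_d.npy')
C=cloud(i,d)
print('bench z',[C[v,u,2].round(4) for u,v in((300,350),(400,200),(200,200),(550,300))])
boxes={'L':(477,252,28,55),'S':(376,271,28,48),'ra':(213,250,18,24),'rb':(321,258,14,22),'steel':(428,242,16,22),'ply':(169,277,26,50),'base':(268,258,28,58)}
for n,(u,v,a,b) in boxes.items():
    m=np.zeros((480,640),bool);m[v-b:v+b,u-a:u+a]=1
    Z=C[...,2]; h={'L':.014,'S':.014,'ply':.014,'base':.012}.get(n,.045)
    q=m&(Z>h-.006)&(Z<h+.008)&(d>0)
    cc=cv2.connectedComponentsWithStats(q.astype(np.uint8)); k=1+np.argmax(cc[2][1:,4]); q=cc[1]==k
    uv=np.argwhere(q)[:,::-1]; print(n,q.sum(),'z',C[q][:,2].mean().round(4),C[q][:,2].std().round(4),rect(C[q]),'ray',rect(plane(i,uv,h)))
w=optics.camera_info('wrist');o=get_obs();T=Ro.from_quat(o['tool_rot']).as_matrix();print(T.round(3));print('cam in tool',T.T@(-w['R'].T@w['t']-o['eef_pos']))
m=C[...,2]>.085;m[:, :230]=0;m[:,310:]=0;m[:200]=0;m[320:]=0
cc=cv2.connectedComponentsWithStats(m.astype(np.uint8))
for k in range(1,cc[0]): print('post',cc[2][k],C[cc[1]==k].mean(0).round(4),C[cc[1]==k].max(0).round(4))
cv2.imwrite('pics/crop.png',cv2.resize(p[190:330,140:500],None,fx=2.2,fy=2.2,interpolation=2)[:,:,::-1])
E
```

```text
bench z [np.float64(-0.0011), np.float64(-0.0023), np.float64(-0.0019), np.float64(0.001)]
L 2418 z 0.0128 0.002 (array([ 526.4, -346.4]), array([190.1,  68.4]), -2.2) ray (array([ 526.2, -344.8]), array([190.2,  67.9]), -2.9)
S 1873 z 0.0131 0.002 (array([ 490.3, -116.4]), array([150.6,  64.8]), -3.8) ray (array([ 490.2, -116.1]), array([150.2,  64.7]), -3.9)
ra 344 z 0.044 0.002 (array([548.1, 232.8]), array([64.3, 29.4]), -12.5) ray (array([547.8, 232.2]), array([64.1, 29.4]), -13.0)
rb 327 z 0.0442 0.0019 (array([5.22e+02, 4.00e-01]), array([63.8, 27.9]), -5.8) ray (array([5.22e+02, 4.00e-01]), array([63.8, 27.8]), -5.8)
steel 342 z 0.0437 0.0021 (array([ 552.7, -235.2]), array([64.1, 29.5]), 6.8) ray (array([ 552.6, -234.6]), array([64.1, 29.6]), 7.3)
ply 2120 z 0.0133 0.002 (array([489.7, 337.6]), array([171.,  65.]), -2.7) ray (array([489.8, 336.7]), array([170.9,  65.2]), -3.0)
base 3153 z 0.0112 0.002 (array([525.7, 119.1]), array([210. ,  76.6]), -3.6) ray (array([525.7, 118.7]), array([209.8,  76.2]), -3.6)
[[ 0.323 -0.946 -0.001]
 [-0.946 -0.323  0.002]
 [-0.002 -0.    -1
[... 3298 characters left out ...]
.474  0.0179 1.1125] [0.474  0.0179 1.1125]
post [246 311   1   1   1] [0.474  0.0179 1.1125] [0.474  0.0179 1.1125]
post [306 313   1   1   1] [0.474  0.0179 1.1125] [0.474  0.0179 1.1125]
post [238 316   1   1   1] [0.474  0.0179 1.1125] [0.474  0.0179 1.1125]
post [254 316   1   1   1] [0.474  0.0179 1.1125] [0.474  0.0179 1.1125]
post [243 319   1   1   1] [0.474  0.0179 1.1125] [0.474  0.0179 1.1125]
post [246 318   1   1   1] [0.474  0.0179 1.1125] [0.474  0.0179 1.1125]
post [261 319   1   1   1] [0.474  0.0179 1.1125] [0.474  0.0179 1.1125]
post [278 318   1   1   1] [0.474  0.0179 1.1125] [0.474  0.0179 1.1125]
post [302 318   1   1   1] [0.474  0.0179 1.1125] [0.474  0.0179 1.1125]
```

View pics/crop.png

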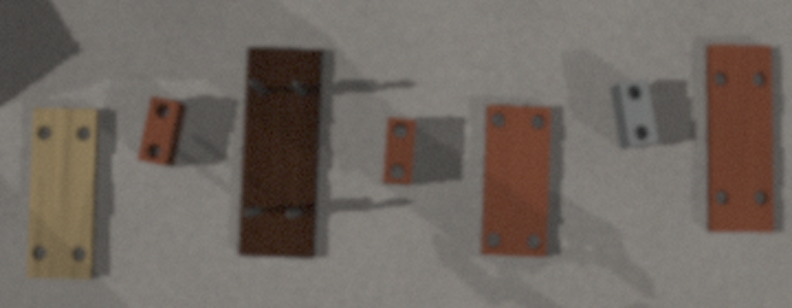

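```bash
cat >> h.py <<'E'
def go(xyz,yaw):
    "shift (cm, tool axes) and roll (deg) to bring TCP to xyz with tool x at world angle yaw (mod 180)"
    o=get_obs(); T=Ro.from_quat(o['tool_rot']).as_matrix(); d=T.T@(np.array(xyz)-o['eef_pos'])*100
    a=np.degrees(np.arctan2(T[1,0],T[0,0])); r=-((yaw-a+90)%180-90)
    print('clock',round(o['clock'],2),'tcp',(o['eef_pos']*1000).round(1),'yaw',a.round(2),'tilt',np.degrees(np.arccos(-T[2,2])).round(2),'F',o['ft_force'].round(1),'w',round(o['grip_width']*1000,1),'j6',o['joint_pos'][5].round(2)); print('shift',d.round(2),'roll',round(r,2))
E
python3 -c "
from h import *
go((.526,-.345,.20),-92.5)"
```

```text
clock 0.15 tcp [ 161.3 -472.8  244.6] yaw -71.16 tilt 0.09 F [ 0.2 -1.3  0.1] w 85.5 j6 1.57
shift [ -0.31 -38.64   4.46] roll 21.34
```

```bash
python3 -m inch '[[[8.54,0,-6,0.6,4],[8.54,-0.1,-12,1.4,8],[8.54,-0.2,-18,2,12],[8.54,-0.2,-24,2.8,16],[8.54,-0.3,-30,3.4,21.3]]]'; python3 -c "
from h import *
go((.526,-.345,.20),-92.5)"
```

```text
clock: 0.78
eef_pos: [0.4458, -0.3721, 0.2099]
tool_rot: [-0.691, 0.723, 0.001, 0.0]
ft_force: [1.0, -1.3, 0.1]
grip_width: 0.0853
clock 0.78 tcp [ 445.8 -372.1  209.9] yaw -92.64 tilt 0.12 F [ 1.  -1.3  0.1] w 85.3 j6 2.49
shift [-3.07 -7.89  0.99] roll -0.14
```

```bash
python3 -m inch '[[[8.54,-1,-3,0.3,0],[8.54,-2.1,-5.5,0.7,0],[8.54,-3.1,-7.9,1,0],[8.54,-3.1,-7.9,1,0],[8.54,-3.1,-7.9,1,0]]]'; cat > wl.py <<'E'
import sys
from h import *
n=sys.argv[1]; cx,cy,z=map(float,sys.argv[2:5]); 
i,p,d=cam('wrist'); go((cx,cy,.2),-92.5)
cv2.imwrite(f'pics/{n}.png',p[:,:,::-1]); np.save(f'pics/{n}.npy',d)
C=cloud(i,d); q=copper(p)&(abs(C[...,2]-z)<.008)&(np.hypot(C[...,0]-cx,C[...,1]-cy)<.13)
uv=np.argwhere(q)[:,::-1]; print(q.sum(),'z',np.median(C[q][:,2]).round(4),rect(C[q]),'ray',rect(plane(i,uv,z)))
m=q.astype(np.uint8); cs,h=cv2.findContours(m,cv2.RETR_CCOMP,cv2.CHAIN_APPROX_NONE)
H=[]
for c,hh in zip(cs,h[0]):
    if hh[3]>=0 and cv2.contourArea(c)>25:
        P=plane(i,c[:,0].astype(float),z)[:,:2]; ctr,r=cv2.minEnclosingCircle((P*1000).astype(np.float32)); print('hole px',c[:,0].mean(0).round(),'c',np.round(ctr,1),'d',round(2*r,1)); 
E
python3 wl.py w1 .526 -.345 .014
```

```text
clock: 1.4
eef_pos: [0.5255, -0.3447, 0.1995]
tool_rot: [-0.691, 0.723, 0.002, -0.0]
ft_force: [-0.8, 0.1, -0.6]
grip_width: 0.0855
clock 1.45 tcp [ 525.3 -345.   199.8] yaw -92.68 tilt 0.16 F [-1.1  0.  -0.3] w 85.3 j6 2.61
shift [-0.   -0.07 -0.02] roll -0.18
12803 z 0.0148 (array([ 526.6, -349.4]), array([189.5,  63.5]), -2.4) ray (array([ 526.5, -349.5]), array([189.5,  63.5]), -2.4)
hole px [344. 289.] c [ 466.2 -366.7] d 16.0
hole px [304. 289.] c [ 468.  -326.9] d 16.4
hole px [346. 164.] c [ 585.8 -371.4] d 16.0
hole px [302. 164.] c [ 587.6 -332.1] d 15.8
```

View pics/w1.png

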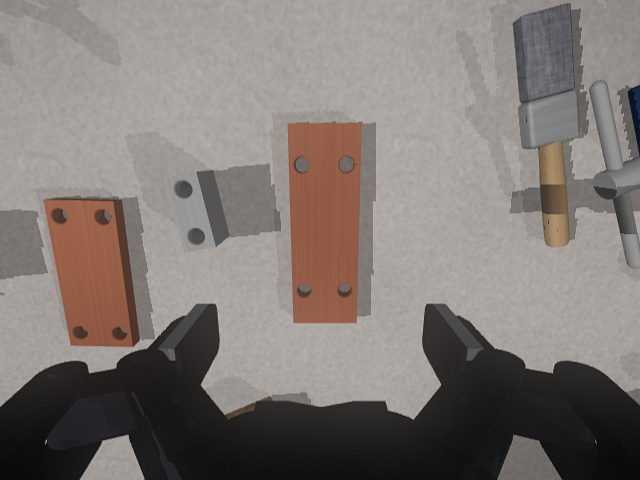

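```bash
python3 - <<'E'
from h import *
i=optics.camera_info('wrist');d=np.load('pics/w1.npy');C=cloud(i,d)
o=get_obs();T=Ro.from_quat(o['tool_rot']).as_matrix()
for s in (np.s_[295:400,150:225],np.s_[295:400,420:490]):
    P=C[s].reshape(-1,3);P=(P-o['eef_pos'])@T*1000;P=P[(P[:,2]<60)&(abs(P[:,1])<40)];print(len(P),np.percentile(P,[1,50,99],axis=0).round(1).tolist())
go((.5267,-.3493,.030),-92.4)
E
```

```text
5200 [[-54.4, -17.8, -67.9], [-41.6, -11.0, -32.0], [-24.2, 9.7, -1.8]]
5089 [[26.3, -17.8, -67.9], [43.8, -10.9, -31.5], [56.7, 9.9, -1.7]]
clock 1.45 tcp [ 525.3 -345.   199.8] yaw -92.68 tilt 0.16 F [-1.1  0.  -0.3] w 85.3 j6 2.61
shift [ 0.46 -0.2  16.98] roll -0.28
```

```bash
python3 -m inch '[[[8.54,0.2,-0.1,5,0],[8.54,0.46,-0.2,10,-0.3],[8.54,0.46,-0.2,14,-0.3],[8.54,0.46,-0.2,16,-0.3],[8.54,0.46,-0.2,17,-0.3]]]'; python3 -c "
from h import *
go((.5267,-.3493,.012),-92.4)"
```

```text
clock: 2.08
eef_pos: [0.5251, -0.3496, 0.0286]
tool_rot: [-0.692, 0.722, 0.002, -0.0]
ft_force: [-0.5, 0.2, -0.0]
grip_width: 0.0857
clock 2.08 tcp [ 525.1 -349.6   28.6] yaw -92.46 tilt 0.29 F [-0.5  0.2 -0. ] w 85.7 j6 2.6
shift [-0.03 -0.17  1.66] roll -0.06
```

```bash
python3 -m inch '[[[8.54,0,-0.17,0.8,0],[8.54,0,-0.17,1.6,0],[7.5,0,-0.17,1.65,0],[6,0,-0.17,1.65,0],[5.5,0,-0.17,1.65,0]]]';python3 -m inch '[[[5.5,0,0,0,0],[5.5,0,0,0,0],[5.5,0,0,0,0],[5.5,0,0,0,0],[5.5,0,0,0,0]]]'; python3 -c "
from h import *
go((.5267,-.3493,.012),-92.4)"
```

```text
clock: 2.7
eef_pos: [0.5274, -0.3499, 0.0131]
tool_rot: [-0.692, 0.722, 0.002, -0.0]
ft_force: [-0.4, -0.0, 2.7]
grip_width: 0.0622
clock: 3.32
eef_pos: [0.5274, -0.3499, 0.0131]
tool_rot: [-0.692, 0.722, 0.002, -0.0]
ft_force: [-0.1, 0.2, 0.7]
grip_width: 0.0622
clock 3.33 tcp [ 527.4 -349.9   13.1] yaw -92.45 tilt 0.18 F [-0.1  0.2  0.7] w 62.2 j6 2.6
shift [-0.06  0.07  0.11] roll -0.05
```

```bash
python3 -m inch '[[[5.5,0,0,-0.5,0],[5.5,0,0,-2,0],[5.5,0,0,-5,0],[5.5,0,0,-9,0],[5.5,0,0,-13,0]]]';python3 -m inch '[[[5.5,0,0,-2,0],[5.5,0,0,-2,0],[5.5,0,0,-2,0],[5.5,0,0,-2,0],[5.5,0,0,-2,0]]]'; python3 - <<'E'
from h import *
go((.5257,.1185,.15),86.4)
i,p,d=cam('wrist');cv2.imwrite('pics/w2.png',p[:,:,::-1]);np.save('pics/w2.npy',d)
o=get_obs();T=Ro.from_quat(o['tool_rot']).as_matrix();C=(cloud(i,d)-o['eef_pos'])@T
q=copper(p)&(d>0)&(abs(C[...,2])<.03)&(abs(C[...,0])<.04);P=C[q];print(q.sum(),np.percentile(P,[2,50,98],axis=0).round(4))
A=np.c_[P[:,:2],np.ones(len(P))];print('plane',np.linalg.lstsq(A,P[:,2],rcond=None)[0]); print(rect(P))
E
```

```text
clock: 3.95
eef_pos: [0.5276, -0.3502, 0.1452]
tool_rot: [-0.692, 0.722, 0.001, -0.0]
ft_force: [-0.1, -1.1, -1.8]
grip_width: 0.0623
clock: 4.58
eef_pos: [0.5271, -0.3498, 0.1638]
tool_rot: [-0.692, 0.722, 0.003, -0.0]
ft_force: [-0.8, 0.3, -2.0]
grip_width: 0.0622
clock 4.58 tcp [ 527.1 -349.8  163.8] yaw -92.45 tilt 0.3 F [-0.8  0.3 -2. ] w 62.2 j6 2.6
shift [-46.78   2.14   1.53] roll 1.15
52414 [[-0.0295 -0.0925 -0.0029]
 [ 0.0012 -0.0392 -0.0015]
 [ 0.0316  0.0335 -0.0002]]
plane [-0.00291883  0.00196872 -0.00142219]
(array([  1., -26.]), array([136.9,  64.5]), 90.0)
```

View pics/w2.png

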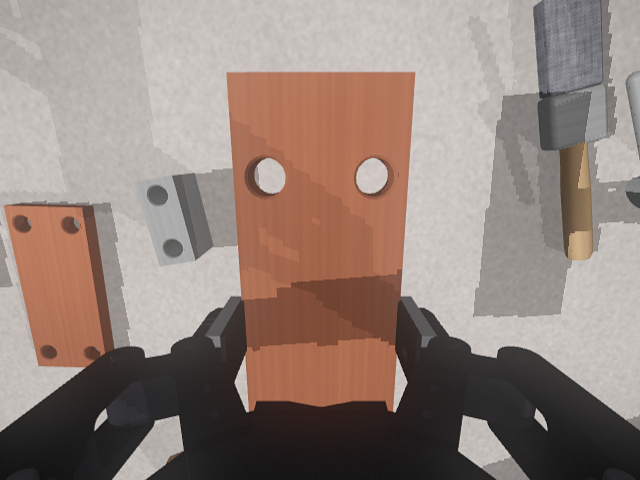

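```bash
python3 -m inch '[[[5.5,-4,0.2,0,0.2],[5.5,-9,0.5,0,0.5],[5.5,-15,0.8,0,0.8],[5.5,-21,1,0,1.1],[5.5,-27,1.2,0,1.1]]]'; python3 -m inch '[[[5.5,-5,0.2,0,0],[5.5,-10,0.4,0,0],[5.5,-14.5,0.7,0,0],[5.5,-17,0.8,0,0],[5.5,-19,0.9,0,0]]]'; python3 -c "
from h import *
go((.5257,.1185,.155),86.4)"
```

```text
clock: 5.25
eef_pos: [0.5266, -0.0779, 0.1648]
tool_rot: [-0.685, 0.729, 0.002, -0.0]
ft_force: [1.7, 0.4, -1.9]
grip_width: 0.0623
clock: 5.88
eef_pos: [0.5312, 0.0256, 0.1652]
tool_rot: [0.715, -0.699, -0.019, -0.015]
ft_force: [-0.2, 0.5, -2.3]
grip_width: 0.0618
clock 5.88 tcp [531.2  25.6 165.2] yaw -88.73 tilt 2.82 F [-0.2  0.5 -2.3] w 61.8 j6 3.14
shift [-9.24  0.34  1.48] roll 4.87
```

```bash
python3 -m inch '[[[5.5,0,0,0,-8],[5.5,0,0,0,-18],[5.5,0,0,0,-28],[5.5,0,0,0,-38],[5.5,0,0,0,-45]]]'; python3 -c "
from h import *
go((.5257,.1185,.155),86.4)
o=get_obs();print(Ro.from_quat(o['tool_rot']).as_matrix().round(3),o['joint_pos'].round(3))"
```

```text
clock: 6.5
eef_pos: [0.5314, 0.0244, 0.1651]
tool_rot: [0.928, -0.371, -0.012, -0.021]
ft_force: [-0.9, -0.6, -2.4]
grip_width: 0.062
clock 6.5 tcp [531.4  24.4 165.1] yaw -43.56 tilt 2.81 F [-0.9 -0.6 -2.4] w 62.0 j6 2.35
shift [-6.86 -6.39  1.47] roll 50.04
[[ 0.724 -0.69  -0.007]
 [-0.689 -0.723  0.048]
 [-0.038 -0.03  -0.999]] [ 0.019  0.355 -0.052  1.17   0.049  2.351]
```

```bash
for k in 1; do python3 -m inch '[[[5.5,0,0,0,-10.6],[5.5,0,0,0,-21.2],[5.5,0,0,0,-31.8],[5.5,0,0,0,-42.4],[5.5,0,0,0,-53]]]'; done
python3 -m inch '[[[5.5,0,0,0,-10.6],[5.5,0,0,0,-21.2],[5.5,0,0,0,-31.8],[5.5,0,0,0,-42.4],[5.5,0,0,0,-53]]]'
python3 -m inch '[[[5.5,0,0,0,-10.6],[5.5,0,0,0,-21.2],[5.5,0,0,0,-31.8],[5.5,0,0,0,-42.4],[5.5,0,0,0,-53]]]'
python3 -m inch '[[[5.5,0,0,0,-10.6],[5.5,0,0,0,-21.2],[5.5,0,0,0,-31.8],[5.5,0,0,0,-42.4],[5.5,0,0,0,-53]]]'
python3 -m inch '[[[5.5,0,0,0,-10.6],[5.5,0,0,0,-21.2],[5.5,0,0,0,-31.8],[5.5,0,0,0,-42.4],[5.5,0,0,0,-53]]]'
python3 -c "
from h import *
go((.5257,.1185,.155),86.4)
o=get_obs();print(Ro.from_quat(o['tool_rot']).as_matrix().round(3),o['joint_pos'].round(3))"
```

```text
clock: 7.12
eef_pos: [0.5316, 0.0232, 0.165]
tool_rot: [0.996, 0.084, -0.001, -0.024]
ft_force: [0.1, -0.3, -1.4]
grip_width: 0.0622
clock: 7.75
eef_pos: [0.5318, 0.022, 0.1649]
tool_rot: [0.853, 0.521, 0.01, -0.022]
ft_force: [-0.3, -0.5, -2.3]
grip_width: 0.0624
clock: 8.38
eef_pos: [0.532, 0.0207, 0.1648]
tool_rot: [0.529, 0.848, 0.018, -0.015]
ft_force: [-0.6, -0.2, -1.5]
grip_width: 0.0618
clock: 9.0
eef_pos: [0.5321, 0.0195, 0.1647]
tool_rot: [0.093, 0.995, 0.023, -0.006]
ft_force: [-0.4, -1.0, -2.5]
grip_width: 0.0621
clock: 9.62
eef_pos: [0.5323, 0.0183, 0.1646]
tool_rot: [-0.363, 0.932, 0.023, 0.005]
ft_force: [-0.2, 0.4, -1.8]
grip_width: 0.0623
clock 9.62 tcp [532.3  18.3 164.6] yaw -137.5 tilt 2.72 F [-0.2  0.4 -1.8] w 62.3 j6 -2.3
shift [-6.25  7.78  1.43] roll -43.9
[[-0.737 -0.676 -0.007]
 [-0.675  0.736  0.047]
 [-0.027  0.039 -0.999]] [ 0.009  0.357 -0.05   1.17   0.047 -2.304]
```

```bash
python3 -m inch '[[[5.5,0,0,0,-10.6],[5.5,0,0,0,-21.2],[5.5,0,0,0,-31.8],[5.5,0,0,0,-42.4],[5.5,0,0,0,-47.5]]]'
python3 -c "
from h import *
go((.5257,-.03,.165),-90)
o=get_obs();print(Ro.from_quat(o['tool_rot']).as_matrix()[:,2].round(3),o['joint_pos'].round(3))"
```

```text
clock: 10.25
eef_pos: [0.5325, 0.0171, 0.1645]
tool_rot: [0.708, -0.706, -0.019, -0.014]
ft_force: [0.1, 0.3, -2.0]
grip_width: 0.0625
clock 10.25 tcp [532.5  17.1 164.5] yaw -89.91 tilt 2.69 F [ 0.1  0.3 -2. ] w 62.5 j6 -3.14
shift [ 4.7   0.69 -0.26] roll 0.09
[-0.007  0.047 -0.999] [ 0.007  0.357 -0.05   1.17   0.047 -3.137]
```

```bash
python3 -m inch '[[[5.5,2,0,0,0],[5.5,4,0,0,0],[5.5,6,0,0,0],[5.5,6,0,0,0],[5.5,6,0,0,0]]]'
python3 -c "
from h import *
go((.5257,-.03,.165),-90)
o=get_obs();print(Ro.from_quat(o['tool_rot']).as_matrix()[:,2].round(3),o['joint_pos'].round(3))"
```

```text
clock: 10.88
eef_pos: [0.5337, -0.0144, 0.1617]
tool_rot: [-0.692, 0.721, 0.011, 0.006]
ft_force: [0.2, 0.6, -1.9]
grip_width: 0.0619
clock 10.88 tcp [533.7 -14.4 161.7] yaw -92.36 tilt 1.43 F [ 0.2  0.6 -1.9] w 61.9 j6 -3.14
shift [ 1.59  0.74 -0.36] roll -2.36
[-0.006  0.024 -1.   ] [-0.04   0.362 -0.05   1.166  0.024 -3.14 ]
```

```bash
python3 -m inch '[[[5.5,2,0,0,0],[5.5,4,0,0,0],[5.5,6,0,0,0],[5.5,6,0,0,0],[5.5,6,0,0,0]]]'
python3 -c "
from h import *
go((.5257,.1185,.165),86.4)
o=get_obs();print(Ro.from_quat(o['tool_rot']).as_matrix()[:,2].round(3),o['joint_pos'].round(3))"
```

```text
clock: 11.5
eef_pos: [0.5337, -0.045, 0.1603]
tool_rot: [-0.676, 0.737, 0.003, -0.002]
ft_force: [-1.1, 0.1, -2.5]
grip_width: 0.062
clock 11.5 tcp [533.7 -45.  160.3] yaw -94.9 tilt 0.45 F [-1.1  0.1 -2.5] w 62.0 j6 -3.14
shift [-16.23   2.2   -0.45] roll -1.3
[-0.008  0.001 -1.   ] [-0.084  0.367 -0.046  1.165  0.    -3.141]
```

```bash
python3 -m inch '[[[5.5,-3,0.4,0,10.6],[5.5,-6,0.8,0,21.2],[5.5,-10,1.3,0,31.8],[5.5,-13,1.8,0,42.4],[5.5,-16,2.2,0,53]]]'
python3 -m inch '[[[5.5,0,0,0,10.6],[5.5,0,0,0,21.2],[5.5,0,0,0,31.8],[5.5,0,0,0,42.4],[5.5,0,0,0,53]]]'
python3 -m inch '[[[5.5,0,0,0,10.6],[5.5,0,0,0,21.2],[5.5,0,0,0,31.8],[5.5,0,0,0,42.4],[5.5,0,0,0,53]]]'
python3 -c "
from h import *
go((.5257,.1185,.165),86.4)
o=get_obs();print(Ro.from_quat(o['tool_rot']).as_matrix()[:,2].round(3),o['joint_pos'].round(3))"
```

```text
clock: 12.12
eef_pos: [0.5252, 0.1177, 0.1606]
tool_rot: [-0.274, 0.962, 0.002, -0.004]
ft_force: [0.7, -0.2, -2.5]
grip_width: 0.0621
clock: 12.75
eef_pos: [0.5251, 0.1181, 0.1606]
tool_rot: [0.187, 0.982, -0.0, -0.004]
ft_force: [-0.5, -0.7, -2.3]
grip_width: 0.0622
clock: 13.38
eef_pos: [0.525, 0.1184, 0.1606]
tool_rot: [0.608, 0.794, -0.002, -0.004]
ft_force: [-0.1, -0.1, -2.3]
grip_width: 0.0618
clock 13.38 tcp [525.  118.4 160.6] yaw 105.17 tilt 0.45 F [-0.1 -0.1 -2.3] w 61.8 j6 -0.04
shift [-0.01  0.07 -0.44] roll 18.77
[-0.008  0.002 -1.   ] [ 0.22   0.371 -0.039  1.167  0.003 -0.045]
```

```bash
python3 -m inch '[[[5.5,0,0,-0.5,8],[5.5,0,0.07,-0.5,16],[5.5,0,0.07,-0.5,18.8],[5.5,0,0.07,-0.5,18.8],[5.5,0,0.07,-0.5,18.8]]]'
python3 - <<'E'
from h import *
go((.5257,.1185,.165),86.4)
for n in('wrist','top'):
    i,p,d=cam(n);cv2.imwrite(f'pics/b_{n}.png',p[:,:,::-1]);np.save(f'pics/b_{n}.npy',d)
E
```

```text
clock: 14.0
eef_pos: [0.5256, 0.1187, 0.1656]
tool_rot: [0.729, 0.685, -0.002, -0.003]
ft_force: [-0.5, -1.0, -2.4]
grip_width: 0.0621
clock 14.0 tcp [525.6 118.7 165.6] yaw 86.42 tilt 0.46 F [-0.5 -1.  -2.4] w 62.1 j6 0.28
shift [-0.02  0.01  0.06] roll 0.02
```

View pics/b_wrist.png

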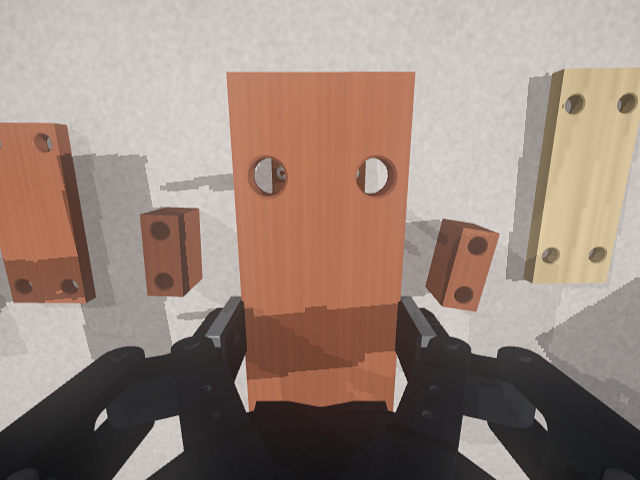

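View pics/b_top.png

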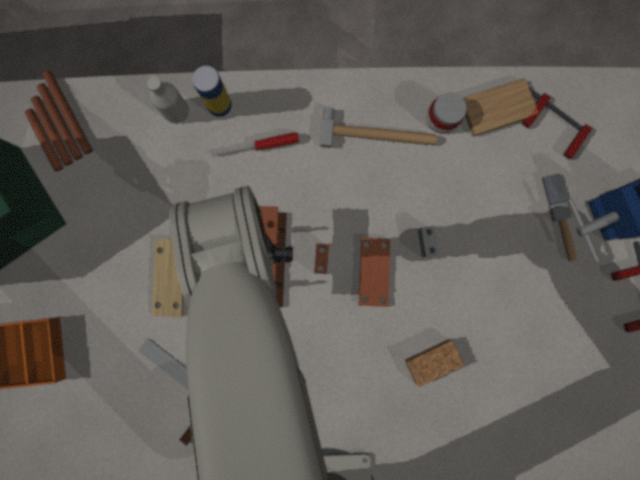

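```bash
python3 - <<'E'
from h import *
i=optics.camera_info('wrist');p=cv2.imread('pics/b_wrist.png')[:,:,::-1].copy();o=get_obs();T=Ro.from_quat(o['tool_rot']).as_matrix()
cv2.imwrite('pics/b_crop.png',cv2.resize(p[140:215,235:410],None,fx=4.5,fy=4.5,interpolation=2)[:,:,::-1])
m=copper(p).astype(np.uint8)
cs,h=cv2.findContours(m[:,225:420],cv2.RETR_CCOMP,cv2.CHAIN_APPROX_NONE)
zt=o['eef_pos'][2]+.0015
for c,hh in zip(cs,h[0]):
    if hh[3]>=0 and cv2.contourArea(c)>100:
        u=c[:,0]+[225,0]; print('px',u.mean(0).round(1),u.min(0),u.max(0),((plane(i,u,zt).mean(0)-o['eef_pos'])@T*1000).round(1))
for u in ((281,174),(360,174)): print('post',plane(i,u,.098)*1000,((plane(i,u,.098)-o['eef_pos'])@T*1000).round(1))
# expected post pixels for base from top cam
b=np.radians(-3.6);e=np.array([np.cos(b),np.sin(b)]);n=np.array([-e[1],e[0]])
for s in(-1,1):
  for y in(1,-1):
    X=np.array([.5257,.1185])+.06*s*e+.02*y*n; print('exp',X.round(4),proj(i,[*X,.098]).round(1))
E
```

```text
px [280.8 172.9] [275 165] [286 180] [-15.7 -61.2  -1. ]
px [264.8 175.3] [253 157] [273 194] [-21.6 -60.3  -1. ]
px [373.7 175.6] [363 156] [388 194] [ 18.4 -60.2  -1. ]
post [[465.64099313  98.90489162  98.        ]] [[-23.5 -58.1  68. ]]
post [[468.47405641 143.41125166  98.        ]] [[ 21.1 -58.1  68.1]]
exp [0.4671 0.1422] [[357.8 171.6]]
exp [0.4646 0.1023] [[286.8 171.6]]
exp [0.5868 0.1347] [[352.9 360.5]]
exp [0.5843 0.0948] [[291.6 360.5]]
```

View pics/b_crop.png

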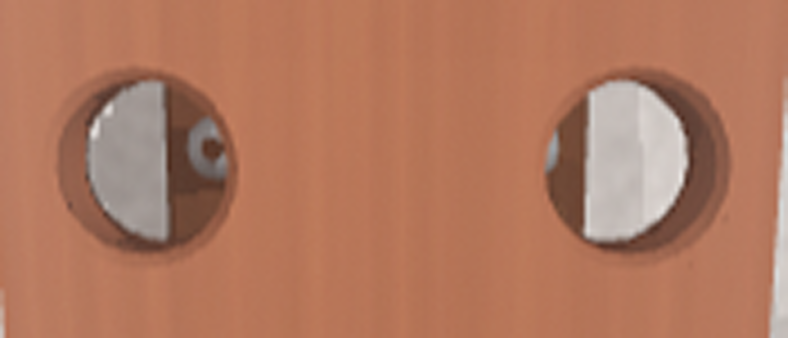

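```bash
python3 - <<'E'
from h import *
i=optics.camera_info('wrist');o=get_obs();T=Ro.from_quat(o['tool_rot']).as_matrix()
t=lambda u,z:((plane(i,u,z)-o['eef_pos'])@T*1000).round(2)
print('posts',t([(281.2,172.7),(354.6,172.7)],.098))
print('holes',t([(267.7,176.7),(376.6,176.9)],o['eef_pos'][2]+.0015))
print(t([(227,72),(414.5,72),(246.5,400),(397.5,400)],o['eef_pos'][2]+.0015))
E
```

```text
posts [[-23.4  -58.85  68.02]
 [ 18.   -58.82  68.06]]
holes [[-20.57 -59.87  -1.05]
 [ 19.49 -59.77  -1.01]]
[[-33.1  -94.87  -0.79]
 [ 31.02 -94.81  -0.72]
 [-33.69  35.88  -1.82]
 [ 32.56  35.92  -1.75]]
```

```bash
python3 -m inch '[[[5.5,-0.2,0.1,1,0],[5.5,-0.2,0.1,2,0],[5.5,-0.21,0.1,3,0],[5.5,-0.21,0.1,4,0],[5.5,-0.21,0.1,4,0]]]'
python3 - <<'E'
from h import *
go((.5257,.1164,.0251),86.4)
for n in('wrist',):
    i,p,d=cam(n);cv2.imwrite(f'pics/c_{n}.png',p[:,:,::-1])
    cv2.imwrite('pics/c_crop.png',cv2.resize(p[120:230,225:420],None,fx=4,fy=4,interpolation=2)[:,:,::-1])
E
```

```text
clock: 14.72
eef_pos: [0.5253, 0.1164, 0.1242]
tool_rot: [0.729, 0.685, -0.003, -0.004]
ft_force: [-0.2, -0.6, -2.0]
grip_width: 0.062
clock 14.72 tcp [525.3 116.4 124.2] yaw 86.41 tilt 0.6 F [-0.2 -0.6 -2. ] w 62.0 j6 0.28
shift [-0.    0.14  9.91] roll 0.01
```

View pics/c_crop.png

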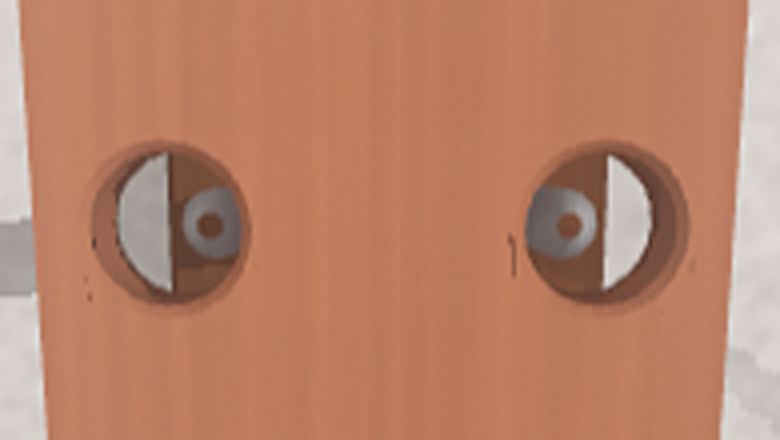

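```bash
python3 - <<'E'
from h import *
i=optics.camera_info('wrist');o=get_obs();T=Ro.from_quat(o['tool_rot']).as_matrix()
t=lambda u,z:((plane(i,u,z)-o['eef_pos'])@T*1000).round(2)
print('posts',t([(225+52.5,176.2),(225+142,176.2)],.098))
print('holes',t([(225+42.7,175.5),(225+151.7,175.5)],o['eef_pos'][2]+.0015))
E
```

```text
posts [[-20.53 -58.75  27.5 ]
 [ 19.69 -58.72  27.53]]
holes [[-20.58 -60.29  -0.97]
 [ 19.5  -60.26  -0.94]]
```

```bash
python3 -m inch '[[[5.5,0,0.12,0,0],[5.5,0,0.12,1,0],[5.5,0,0.12,2,0],[5.5,0,0.12,3,0],[5.5,0,0.12,4,0]]]'
python3 - <<'E'
from h import *
go((.5257,.1164,.0251),86.4)
for n in('wrist',):
    i,p,d=cam(n);cv2.imwrite('pics/d_crop.png',cv2.resize(p[120:230,225:420],None,fx=4,fy=4,interpolation=2)[:,:,::-1])
E
```

```text
clock: 15.4
eef_pos: [0.5264, 0.1164, 0.084]
tool_rot: [0.729, 0.685, -0.003, -0.004]
ft_force: [-0.1, 0.1, -2.0]
grip_width: 0.062
clock 15.4 tcp [526.4 116.4  84. ] yaw 86.4 tilt 0.56 F [-0.1  0.1 -2. ] w 62.0 j6 0.28
shift [-0.01 -0.01  5.89] roll 0.0
```

View pics/d_crop.png

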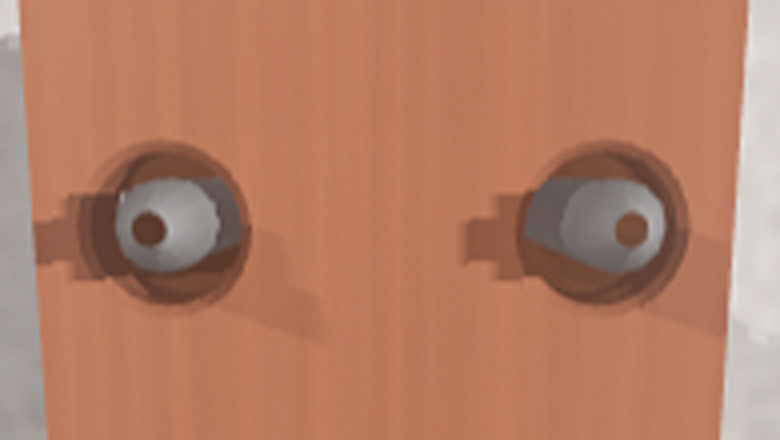

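```bash
python3 -m inch '[[[5.5,0,0,1.2,0],[5.5,0,0,2.4,0],[5.5,0,0,3.6,0],[5.5,0,0,4.8,0],[5.5,0,0,5.4,0]]]'
python3 -c "
from h import *
go((.5264,.1164,.0251),86.4)"
```

```text
clock: 16.08
eef_pos: [0.5243, 0.1161, 0.0276]
tool_rot: [0.729, 0.685, -0.005, -0.005]
ft_force: [0.3, -0.6, -2.0]
grip_width: 0.0621
clock 16.07 tcp [524.3 116.1  27.6] yaw 86.4 tilt 0.76 F [ 0.3 -0.6 -2. ] w 62.1 j6 0.28
shift [0.04 0.21 0.24] roll 0.0
```

```bash
python3 -m inch '[[[5.5,0,0.1,0.1,0],[5.5,0,0.15,0.2,0],[5.5,0,0.15,0.25,0],[5.5,0,0.15,0.28,0],[5.5,0,0.15,0.28,0]]]'
python3 -c "
from h import *
go((.5264,.1164,.0251),86.4)"
```

```text
clock: 16.7
eef_pos: [0.5262, 0.1161, 0.0252]
tool_rot: [0.729, 0.685, -0.004, -0.004]
ft_force: [-0.4, 0.2, -0.2]
grip_width: 0.0623
clock 16.7 tcp [526.2 116.1  25.2] yaw 86.4 tilt 0.7 F [-0.4  0.2 -0.2] w 62.3 j6 0.28
shift [0.03 0.01 0.01] roll 0.0
```

```bash
python3 -m inch '[[[5.5,0,0,0.05,0],[6.5,0,0,0.05,0],[7.5,0,0,0.05,0],[8.5,0,0,0,0],[8.5,0,0,0,0]]]'
python3 -m inch '[[[8.5,0,0,-1,0],[8.5,0,0,-4,0],[8.5,0,0,-8,0],[8.5,0,0,-13,0],[8.5,0,0,-18,0]]]'
python3 - <<'E'
from h import *
go((.522,-.002,.2),-5.8)
i,p,d=cam('wrist');cv2.imwrite('pics/e.png',p[:,:,::-1]); np.save('pics/e.npy',d)
C=cloud(i,d); q=copper(p)&(abs(C[...,2]-.026)<.006)&(np.hypot(C[...,0]-.526,C[...,1]-.116)<.11); print('L',q.sum(),np.median(C[q][:,2]),rect(C[q]))
E
```

```text
clock: 17.32
eef_pos: [0.5263, 0.1161, 0.0252]
tool_rot: [0.729, 0.685, -0.004, -0.004]
ft_force: [0.3, 0.1, 0.5]
grip_width: 0.0854
clock: 17.95
eef_pos: [0.5283, 0.116, 0.2074]
tool_rot: [0.729, 0.685, -0.004, -0.004]
ft_force: [0.3, 0.8, -0.4]
grip_width: 0.085
clock 17.95 tcp [528.3 116.  207.4] yaw 86.4 tilt 0.66 F [ 0.3  0.8 -0.4] w 85.0 j6 0.28
shift [-11.81   0.12   0.74] roll -87.8
L 12872 0.02676468330214099 (array([530.4, 115.8]), array([193.5, 183.6]), 42.3)
```

View pics/e.png

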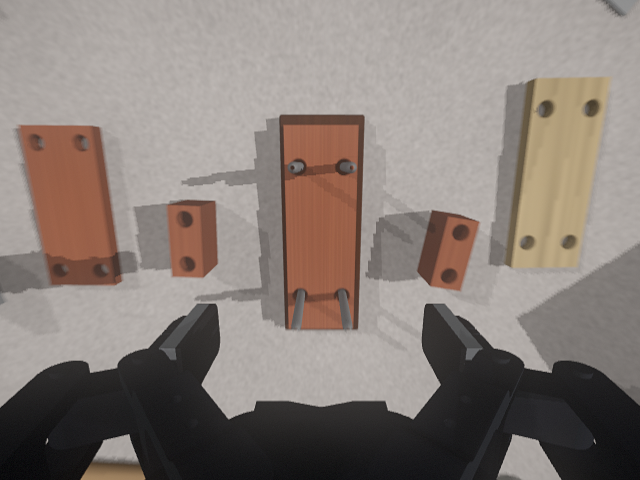

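```bash
python3 - <<'E'
from h import *
i=optics.camera_info('wrist');p=cv2.imread('pics/e.png')[:,:,::-1].copy();d=np.load('pics/e.npy');C=cloud(i,d);cp=copper(p)
for n,(x0,x1,y0,y1),z in (('rb',(150,225,190,285),.045),('ra',(415,485,200,295),.045),('S',(10,130,115,290),.014)):
    q=cp&(abs(C[...,2]-z)<.004); m=np.zeros_like(q);m[y0:y1,x0:x1]=1;q&=m
    cc=cv2.connectedComponentsWithStats(q.astype(np.uint8)); q=cc[1]==1+np.argmax(cc[2][1:,4])
    uv=np.argwhere(q)[:,::-1];print(n,q.sum(),np.median(C[q][:,2]).round(4),rect(C[q]),rect(plane(i,uv,z)))
    cs,h=cv2.findContours(q.astype(np.uint8),cv2.RETR_CCOMP,cv2.CHAIN_APPROX_NONE)
    for c,hh in zip(cs,h[0]):
        if hh[3]>=0 and cv2.contourArea(c)>25:
            ctr,r=cv2.minEnclosingCircle((plane(i,c[:,0].astype(float),z)[:,:2]*1000).astype(np.float32));print(' hole',np.round(ctr,1),round(2*r,1))
    
for (x,y) in ((296,167),(344,167),(301,293),(341,293)):
    w=C[y-8:y+9,x-8:x+9].reshape(-1,3); w=w[w[:,2]>.085]; print('post',len(w),w.mean(0).round(4) if len(w) else '')
cv2.imwrite('pics/e_crop.png',cv2.resize(p[150:320,270:370],None,fx=3.5,fy=3.5,interpolation=2)[:,:,::-1])
E
```

```text
rb 210 0.045 (array([528.6,  12.2]), array([62.4,  1.3]), -6.2) (array([529. ,  12.1]), array([62.9,  3.4]), -5.7)
ra 2 0.0474 (array([523.6, 245. ]), array([1.3, 0. ]), 79.6) (array([524., 246.]), array([0.9, 0. ]), 86.3)
S 396 0.0155 (array([483.9, -85.6]), array([119.1,   2.5]), -4.1) (array([484.3, -86.9]), array([120.1,   4. ]), -4.4)
post 102 [0.4694 0.1011 0.1013]
post 80 [0.4718 0.1385 0.1033]
post 1 [0.466  0.1194 0.3446]
post 2 [0.466  0.1194 0.3446]
```

View pics/e_crop.png

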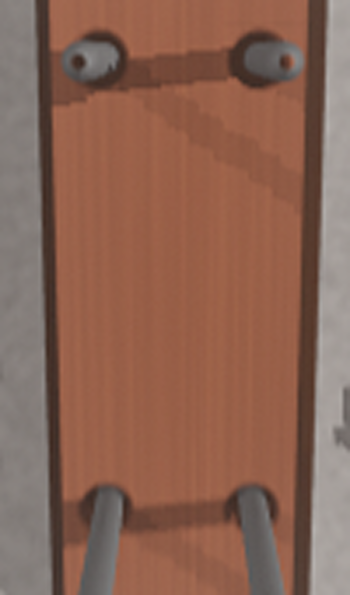

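```bash
cat >> h.py <<'E'
def look(n,name='wrist'):
    import pickle
    i,p,d=cam(name); cv2.imwrite(f'pics/{n}.png',p[:,:,::-1]); pickle.dump((i,p,d),open(f'pics/{n}.pkl','wb')); return i,p,d
def riser(i,p,d,cx,cy,z=.045):
    C=cloud(i,d); q=copper(p)&(abs(C[...,2]-z)<.006)&(np.hypot(C[...,0]-cx,C[...,1]-cy)<.06)
    cc=cv2.connectedComponentsWithStats(q.astype(np.uint8)); q=cc[1]==1+np.argmax(cc[2][1:,4])
    uv=np.argwhere(q)[:,::-1];print('riser',q.sum(),np.median(C[q][:,2]).round(4),rect(C[q]),rect(plane(i,uv,z)))
    cs,h=cv2.findContours(q.astype(np.uint8),cv2.RETR_CCOMP,cv2.CHAIN_APPROX_NONE)
    for c,hh in zip(cs,h[0]):
        if hh[3]>=0 and cv2.contourArea(c)>25:
            ctr,r=cv2.minEnclosingCircle((plane(i,c[:,0].astype(float),z)[:,:2]*1000).astype(np.float32));print(' hole',np.round(ctr,1),round(2*r,1))
E
python3 -c "
from h import *
go((.522,-.002,.19),84.2)"

```

```text
clock 18.0 tcp [531.8 116.7 215.1] yaw 86.4 tilt 0.2 F [2.9 0.2 5.5] w 84.9 j6 0.28
shift [-11.92  -0.24   2.47] roll 2.2
```

```bash
python3 -m inch '[[[8.5,-4,-0.1,0.8,1],[8.5,-8,-0.2,1.6,2],[8.5,-11.9,-0.2,2.4,2.2],[8.5,-11.9,-0.2,2.4,2.2],[8.5,-11.9,-0.2,2.4,2.2]]]'
python3 - <<'E'
from h import *
i,p,d=look('f'); riser(i,p,d,.522,0)
go((.522,-.002,.04),84.2)
E
```

```text
clock: 18.62
eef_pos: [0.5226, -0.0016, 0.1912]
tool_rot: [0.742, 0.67, 0.002, -0.001]
ft_force: [-0.5, 0.1, -0.8]
grip_width: 0.0848
riser 2041 0.0457 (array([521.8,  -2.9]), array([63.5, 27.2]), -5.6) (array([521.9,  -2.9]), array([63.1, 27.2]), -5.6)
 hole [541.6  -4.7] 15.8
 hole [501.9  -0.7] 15.6
clock 18.68 tcp [522.7  -1.2 191.2] yaw 84.24 tilt 0.23 F [ 0.6  0.2 -0. ] w 84.8 j6 0.1
shift [-0.15 -0.08 15.12] roll 0.04
```

View pics/f.png

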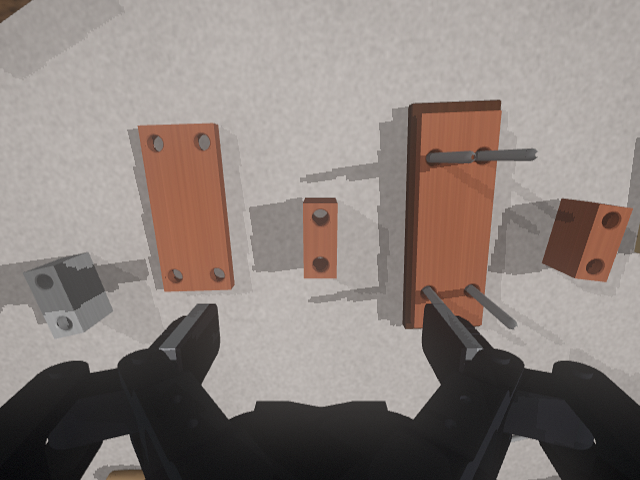

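```bash
python3 -m inch '[[[8.5,-0.15,-0.08,4,0],[8.5,-0.15,-0.08,8,0],[8.5,-0.15,-0.08,11,0],[8.5,-0.15,-0.08,14,0],[8.5,-0.15,-0.08,16,0]]]'
python3 -c "
from h import *
go((.5218,-.0027,.030),84.4)"

```

```text
clock: 19.3
eef_pos: [0.5217, -0.0005, 0.03]
tool_rot: [0.741, 0.672, 0.002, -0.001]
ft_force: [0.5, -0.9, 0.3]
grip_width: 0.0848
clock 19.3 tcp [ 5.217e+02 -5.000e-01  3.000e+01] yaw 84.38 tilt 0.23 F [ 0.5 -0.9  0.3] w 84.8 j6 0.09
shift [-0.22  0.03  0.  ] roll -0.02
```

```bash
python3 -m inch '[[[7,-0.2,0.03,0,0],[5,-0.2,0.03,0,0],[3,-0.2,0.03,0,0],[2,-0.2,0.03,0,0],[2,-0.2,0.03,0,0]]]'
python3 -m inch '[[[2,0,0,0,0],[2,0,0,0,0],[2,0,0,0,0],[2,0,0,0,0],[2,0,0,0,0]]]'
python3 -c "
from h import *
go((.5218,-.0027,.17),84.4)"

```

```text
clock: 19.92
eef_pos: [0.5231, -0.0024, 0.0314]
tool_rot: [0.741, 0.672, 0.003, -0.0]
ft_force: [0.3, 1.0, 5.7]
grip_width: 0.0273
clock: 20.55
eef_pos: [0.523, -0.0025, 0.0315]
tool_rot: [0.741, 0.672, 0.003, -0.0]
ft_force: [-0.5, -0.5, 2.4]
grip_width: 0.0267
clock 20.55 tcp [523.   -2.5  31.5] yaw 84.37 tilt 0.31 F [-0.5 -0.5  2.4] w 26.7 j6 0.09
shift [  0.03  -0.07 -13.85] roll -0.03
```

```bash
python3 -m inch '[[[2,0,0,-1,0],[2,0,0,-4,0],[2,0,0,-8,0],[2,0,0,-12,4],[2,0,0,-14.5,10]]]'
python3 -c "
from h import *
go((.5863,.1122,.175),-3.6)
i,p,d=look('g')"

```

```text
clock: 21.18
eef_pos: [0.5231, -0.0031, 0.1789]
tool_rot: [0.798, 0.603, 0.004, 0.0]
ft_force: [1.2, -0.1, -2.3]
grip_width: 0.0271
clock 21.18 tcp [523.1  -3.1 178.9] yaw 74.19 tilt 0.43 F [ 1.2 -0.1 -2.3] w 27.1 j6 0.27
shift [12.81  2.94  0.48] roll 77.79
```

View pics/g.png

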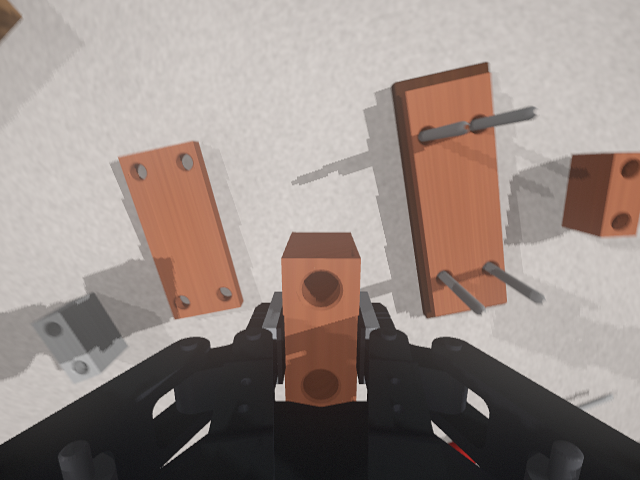

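```bash
python3 -m inch '[[[2,2.5,0.6,0,10.6],[2,5,1.2,0,21.2],[2,7.5,1.8,0,31.8],[2,10,2.4,0,42.4],[2,12.8,2.9,0,53]]]'
python3 -m inch '[[[2,0,0,0,10],[2,0,0,0,20],[2,0,0,0,24.8],[2,0,0,0,24.8],[2,0,0,0,24.8]]]'
python3 -c "
from h import *
i,p,d=look('g2')
go((.5863,.1122,.175),-3.6)
cv2.imwrite('pics/g2c.png',cv2.resize(p[200:480,180:460],None,fx=2.1,fy=2.1,interpolation=2)[:,:,::-1])
"

```

```text
clock: 21.85
eef_pos: [0.5876, 0.1126, 0.182]
tool_rot: [0.984, 0.18, 0.005, -0.001]
ft_force: [0.7, -0.5, -1.4]
grip_width: 0.0272
clock: 22.48
eef_pos: [0.5873, 0.1125, 0.1815]
tool_rot: [0.999, -0.034, 0.004, -0.002]
ft_force: [-0.2, 0.3, -1.1]
grip_width: 0.027
clock 22.52 tcp [587.4 112.5 181.7] yaw -3.95 tilt 0.54 F [-0.3  0.6 -1.9] w 27.2 j6 1.83
shift [-0.11  0.04  0.67] roll -0.35
```

View pics/g2.png

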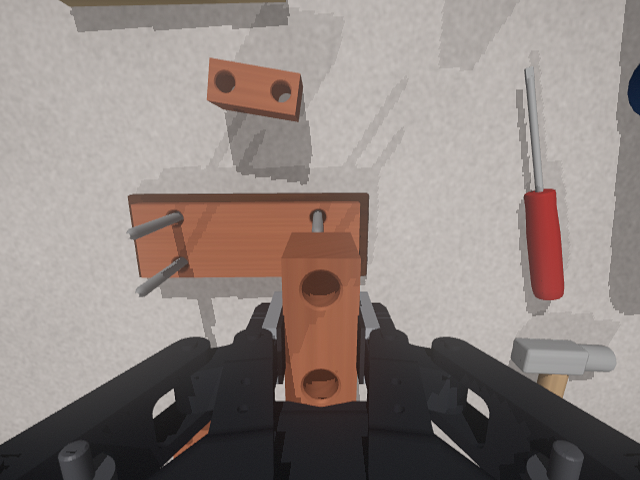

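View pics/g2c.png

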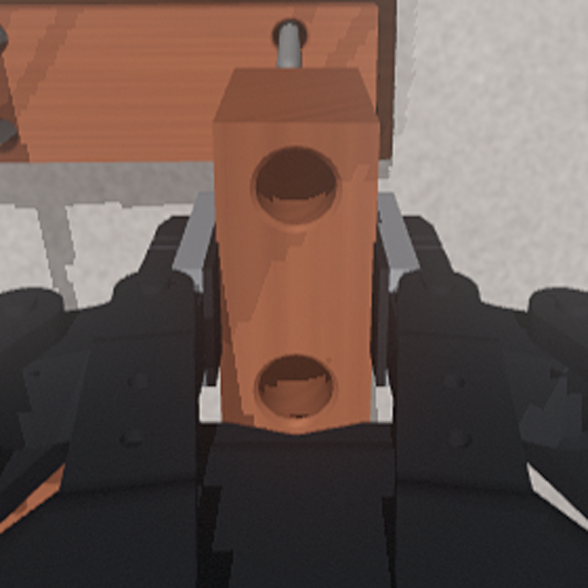

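```bash
python3 - <<'E'
from h import *
import pickle
i,p,d=pickle.load(open('pics/g2.pkl','rb'))
o=get_obs();T=Ro.from_quat(o['tool_rot']).as_matrix()
t=lambda u,z:((plane(i,u,z)-o['eef_pos'])@T*1000).round(1)
k=2.1
print('holes top',t([(180+296/k,200+187/k),(180+296/k,200+387/k)],o['eef_pos'][2]+.0135))
print('edge',t([(180+214/k,200+122/k),(180+378/k,200+122/k)],o['eef_pos'][2]+.0135))
print('near tops',plane(i,[(131,235),(142,291)],.098)*1000); print(t([(131,235),(142,291)],.098))
print('bases',plane(i,[(318,216),(178,217),(183,265)],.026)*1000);print(t([(318,216),(178,217),(183,265)],.026))
cv2.imwrite('pics/g3.png',cv2.resize(p[185:310,115:380],None,fx=3,fy=3,interpolation=2)[:,:,::-1])
E
```

```text
holes top [[  0.1 -19.5 -13.4]
 [  0.1  20.4 -13.6]]
edge [[-13.7 -31.2 -13.5]
 [ 13.9 -31.1 -13.2]]
near tops [[469.13697803 139.51079475  98.        ]
 [468.36072322 101.4747857   98.        ]]
[[-120.5  -18.5   82.8]
 [-118.7   19.5   82.6]]
bases [[587.77355679 131.96493881  26.        ]
 [470.51367635 139.38827781  26.        ]
 [467.4196614   97.37517628  26.        ]]
[[  -2.3  -18.8  155.8]
 [-119.8  -18.1  154.8]
 [-120.    24.   154.6]]
```

View pics/g3.png

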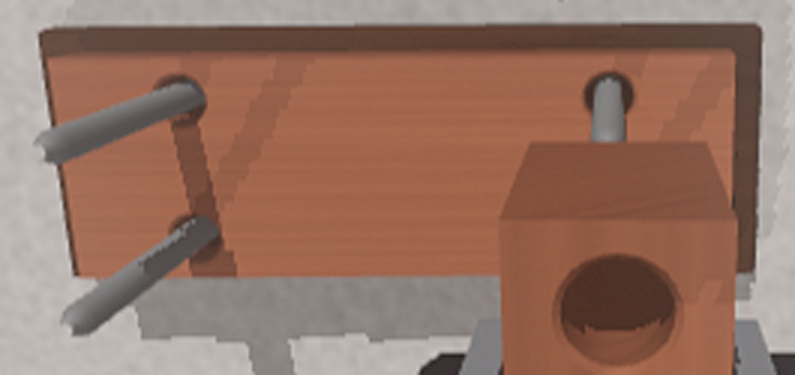

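```bash
python3 -m inch '[[[2,-0.06,0.03,1,-0.3],[2,-0.12,0.05,2,-0.35],[2,-0.12,0.05,3,-0.35],[2,-0.12,0.05,4,-0.35],[2,-0.12,0.05,4.5,-0.35]]]'
python3 -m inch '[[[2,0,0,0,0],[2,0,0,0,0],[2,0,0,0.1,0],[2,0,0,0.2,0],[2,0,0,0.3,0]]]'
python3 -c "
from h import *
i,p,d=look('h'); look('hs','side')
go((.5863,.1122,.0577),-3.6)
i,p,d=cam('side');cv2.imwrite('pics/hsc.png',cv2.resize(p[200:360,220:420],None,fx=3.5,fy=3.5,interpolation=2)[:,:,::-1])
"

```

```text
clock: 23.15
eef_pos: [0.5861, 0.1121, 0.1355]
tool_rot: [1.0, -0.031, 0.004, -0.002]
ft_force: [-0.3, 0.6, -2.9]
grip_width: 0.027
clock: 23.78
eef_pos: [0.5861, 0.1122, 0.1326]
tool_rot: [1.0, -0.031, 0.004, -0.002]
ft_force: [0.8, 0.6, -1.6]
grip_width: 0.0268
clock 23.88 tcp [586.  112.2 132.4] yaw -3.59 tilt 0.45 F [ 0.3 -0.3 -1.8] w 27.0 j6 1.82
shift [-0.02  0.02  7.47] roll 0.01
```

View pics/h.png

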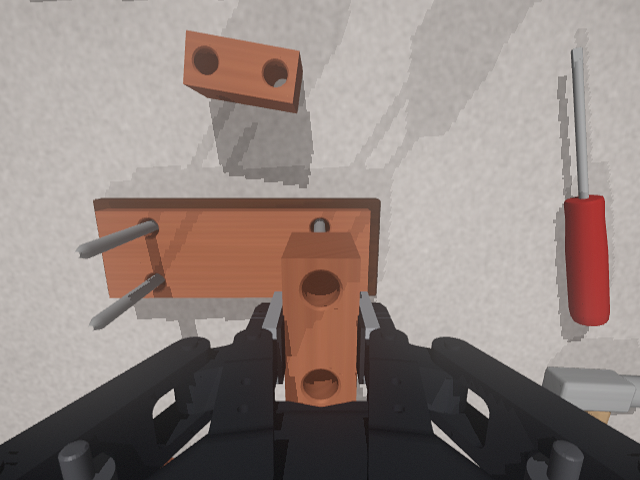

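View pics/hsc.png

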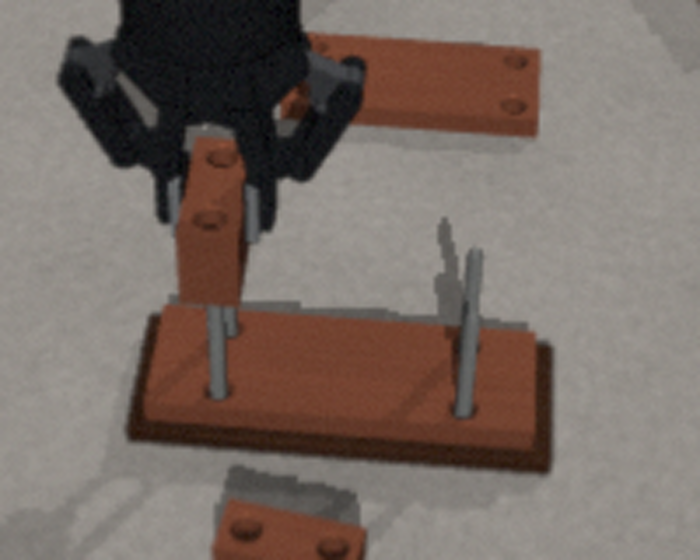

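```bash
python3 -m inch '[[[2,0,0,0.2,0],[2,0,0,0.4,0],[2,0,0,0.7,0],[2,0,0,1,0],[2,0,0,1.3,0]]]'
python3 -c "
from h import *
go((.5863,.1122,.0577),-3.6)
i,p,d=cam('side');cv2.imwrite('pics/hsd.png',cv2.resize(p[200:360,220:420],None,fx=3.5,fy=3.5,interpolation=2)[:,:,::-1])
"

```

```text
clock: 24.55
eef_pos: [0.5861, 0.1122, 0.1192]
tool_rot: [1.0, -0.031, 0.003, -0.002]
ft_force: [-0.2, -0.3, -3.0]
grip_width: 0.027
clock 24.55 tcp [586.1 112.2 119.2] yaw -3.59 tilt 0.44 F [-0.2 -0.3 -3. ] w 27.0 j6 1.82
shift [-0.02  0.02  6.15] roll 0.01
```

View pics/hsd.png

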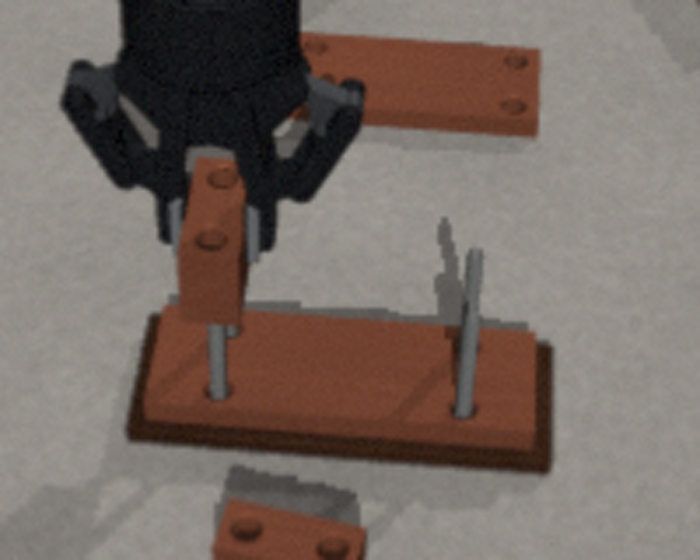

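```bash
python3 -m inch '[[[2,0,0,1,0],[2,0,0,2,0],[2,0,0,3.2,0],[2,0,0,4.4,0],[2,0,0,5.5,0]]]'
python3 -c "
from h import *
go((.5863,.1122,.0577),-3.6)"

```

```text
clock: 25.22
eef_pos: [0.5859, 0.1123, 0.0626]
tool_rot: [1.0, -0.031, 0.003, -0.002]
ft_force: [0.3, 0.3, -2.8]
grip_width: 0.0271
clock 25.23 tcp [585.9 112.3  62.6] yaw -3.59 tilt 0.36 F [ 0.3  0.3 -2.8] w 27.1 j6 1.82
shift [0.04 0.01 0.49] roll 0.01
```

```bash
python3 -m inch '[[[2,0.02,0,0.2,0],[2,0.03,0,0.35,0],[2,0.03,0,0.45,0],[2,0.03,0,0.5,0],[2,0.03,0,0.52,0]]]'
python3 -c "
from h import *
go((.5863,.1122,.0577),-3.6)"

```

```text
clock: 25.85
eef_pos: [0.5864, 0.1123, 0.0577]
tool_rot: [1.0, -0.031, 0.003, -0.002]
ft_force: [0.2, 0.0, -2.2]
grip_width: 0.0269
clock 25.85 tcp [586.4 112.3  57.7] yaw -3.59 tilt 0.39 F [ 0.2  0.  -2.2] w 26.9 j6 1.82
shift [-0.01  0.01 -0.  ] roll 0.01
```

```bash
python3 -m inch '[[[2,0,0,0.05,0],[2,0,0,0.1,0],[2,0,0,0.1,0],[2,0,0,0.1,0],[2,0,0,0.1,0]]]'
python3 -c "
from h import *
go((.5863,.1122,.0577),-3.6)"

```

```text
clock: 26.48
eef_pos: [0.5864, 0.1124, 0.0575]
tool_rot: [1.0, -0.031, 0.003, -0.002]
ft_force: [-2.8, 0.3, 5.3]
grip_width: 0.0274
clock 26.48 tcp [586.4 112.4  57.5] yaw -3.59 tilt 0.42 F [-2.8  0.3  5.3] w 27.4 j6 1.82
shift [-0.01  0.02 -0.02] roll 0.01
```

```bash
python3 -m inch '[[[2.6,0,0,0,0],[3.2,0,0,0,0],[4.5,0,0,0,0],[6,0,0,0,0],[7,0,0,0,0]]]'
python3 -m inch '[[[7,0,0,-2,0],[7,0,0,-5,0],[7,0,0,-9,0],[7,0,0,-12.5,0],[7,0,0,-14.5,0]]]'
python3 -c "
from h import *
go((.548,.229,.19),77.3)
look('k')"

```

```text
clock: 27.1
eef_pos: [0.5865, 0.1124, 0.0574]
tool_rot: [1.0, -0.031, 0.003, -0.002]
ft_force: [0.4, -0.7, 0.1]
grip_width: 0.0701
clock: 27.72
eef_pos: [0.5864, 0.1121, 0.2049]
tool_rot: [0.999, -0.031, 0.005, -0.002]
ft_force: [-0.0, 1.1, 1.1]
grip_width: 0.0698
clock 27.73 tcp [586.4 112.1 204.9] yaw -3.59 tilt 0.62 F [-0.   1.1  1.1] w 69.8 j6 1.82
shift [ -4.58 -11.42   1.5 ] roll -80.89
```

View pics/k.png

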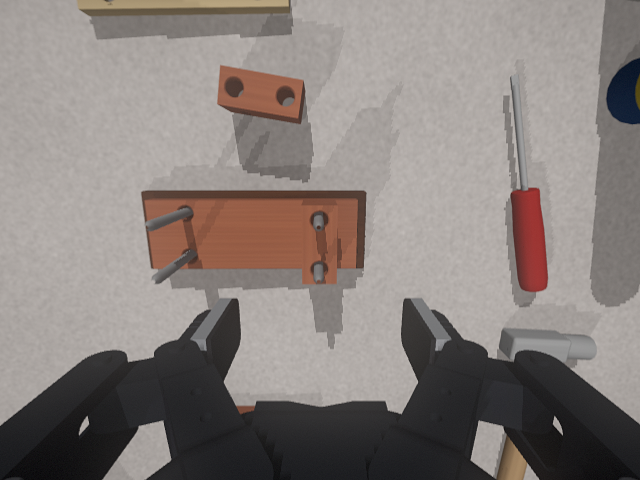

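```bash
python3 -m inch '[[[8,-1,-2.3,0.3,-10.6],[8,-2,-4.6,0.6,-21.2],[8,-3,-6.9,0.9,-31.8],[8,-4,-9.2,1.2,-42.4],[8.5,-4.58,-11.4,1.5,-53]]]'
python3 -m inch '[[[8.5,0,0,0,-10],[8.5,0,0,0,-20],[8.5,0,0,0,-28],[8.5,0,0,0,-28],[8.5,0,0,0,-28]]]'
python3 - <<'E'
from h import *
i,p,d=look('l'); riser(i,p,d,.548,.229)
go((.548,.229,.03),77.3)
E
```

```text
clock: 28.4
eef_pos: [0.5484, 0.2296, 0.1915]
tool_rot: [0.907, 0.421, 0.007, 0.001]
ft_force: [-0.4, -0.6, -0.4]
grip_width: 0.0849
clock: 29.02
eef_pos: [0.5482, 0.2295, 0.191]
tool_rot: [0.779, 0.627, 0.006, 0.002]
ft_force: [-0.7, -0.1, -0.2]
grip_width: 0.0849
riser 2079 0.0457 (array([547.7, 230.9]), array([63.4, 27.4]), -13.0) (array([547.8, 231. ]), array([63.2, 27.4]), -13.0)
 hole [567.1 226.9] 15.6
 hole [528.3 235.6] 15.5
clock 29.07 tcp [548.2 229.6 191.1] yaw 77.68 tilt 0.74 F [ 0.4  0.1 -0.1] w 85.0 j6 0.61
shift [-0.17 -0.19 16.11] roll 0.38
```

View pics/l.png

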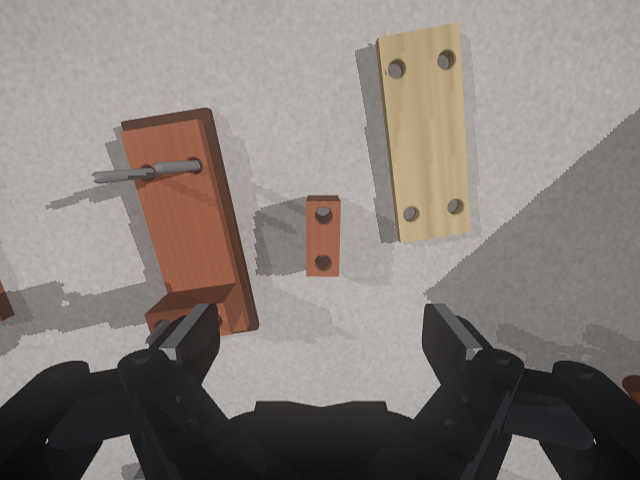

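```bash
python3 -c "
from h import *
go((.5477,.2311,.031),77.1)"
```

```text
clock 29.07 tcp [548.2 229.6 191.1] yaw 77.68 tilt 0.74 F [ 0.4  0.1 -0.1] w 85.0 j6 0.61
shift [ 0.03 -0.26 16.01] roll 0.58
```

```bash
python3 -m inch '[[[8.5,0.03,-0.26,4,0.6],[8.5,0.03,-0.26,8,0.6],[8.5,0.03,-0.26,11,0.6],[8.5,0.03,-0.26,14,0.6],[8.5,0.03,-0.26,15.9,0.6]]]'
python3 -c "
from h import *
go((.5477,.2311,.031),77.1)"

```

```text
clock: 29.7
eef_pos: [0.5469, 0.2307, 0.0303]
tool_rot: [0.783, 0.623, 0.005, 0.002]
ft_force: [0.3, 0.7, -0.4]
grip_width: 0.0854
clock 29.7 tcp [546.9 230.7  30.3] yaw 77.0 tilt 0.61 F [ 0.3  0.7 -0.4] w 85.4 j6 0.63
shift [ 0.06  0.07 -0.07] roll -0.1
```

```bash
python3 -m inch '[[[7,0,0.05,-0.1,0],[5,0,0.05,-0.1,0],[3,0,0.05,-0.1,0],[2,0,0.05,-0.1,0],[2,0,0.05,-0.1,0]]]'
python3 -m inch '[[[2,0,0,0,0],[2,0,0,0,0],[2,0,0,0,0],[2,0,0,-0.5,0],[2,0,0,-1.5,0]]]'
python3 -m inch '[[[2,0,0,-3,0],[2,0,0,-6,0],[2,0,0,-10,0],[2,0,0,-13.5,5],[2,0,0,-14,10]]]'
python3 -c "
from h import *
go((.4665,.1198,.178),-3.6)"

```

```text
clock: 30.32
eef_pos: [0.5484, 0.2311, 0.0328]
tool_rot: [0.783, 0.623, 0.007, 0.002]
ft_force: [0.3, -0.2, 6.2]
grip_width: 0.0266
clock: 30.95
eef_pos: [0.5474, 0.2306, 0.0473]
tool_rot: [0.783, 0.623, 0.005, 0.002]
ft_force: [-0.2, -0.7, -0.6]
grip_width: 0.027
clock: 31.58
eef_pos: [0.5476, 0.2308, 0.1915]
tool_rot: [0.835, 0.551, 0.009, 0.002]
ft_force: [0.2, -0.1, -1.6]
grip_width: 0.0268
clock 31.57 tcp [547.6 230.8 191.5] yaw 66.84 tilt 1.05 F [ 0.2 -0.1 -1.6] w 26.8 j6 0.8
shift [-13.41  -3.11   1.14] roll 70.44
```

```bash
python3 -m inch '[[[2,-2.7,-0.6,0,10.6],[2,-5.4,-1.2,0.3,21.2],[2,-8.1,-1.8,0.6,31.8],[2,-10.8,-2.5,0.9,42.4],[2,-13.4,-3.1,1.1,53]]]'
python3 -m inch '[[[2,0,0,0,9],[2,0,0,0,17.4],[2,0,0,0,17.4],[2,0,0,0,17.4],[2,0,0,0,17.4]]]'
python3 -c "
from h import *
i,p,d=look('m')
go((.4665,.1198,.175),-3.6)
cv2.imwrite('pics/mc.png',cv2.resize(p[200:480,180:460],None,fx=2.1,fy=2.1,interpolation=2)[:,:,::-1])
"

```

```text
clock: 32.2
eef_pos: [0.4658, 0.1191, 0.1788]
tool_rot: [0.993, 0.117, 0.009, -0.002]
ft_force: [0.9, 0.2, -1.5]
grip_width: 0.0269
clock: 32.83
eef_pos: [0.4658, 0.1192, 0.1788]
tool_rot: [0.999, -0.034, 0.009, -0.003]
ft_force: [-0.3, 0.1, -2.0]
grip_width: 0.0269
clock 32.88 tcp [465.8 119.2 178.8] yaw -3.85 tilt 1.05 F [-0.1  0.2 -2.3] w 26.8 j6 1.89
shift [ 0.06 -0.06  0.38] roll -0.25
```

View pics/m.png

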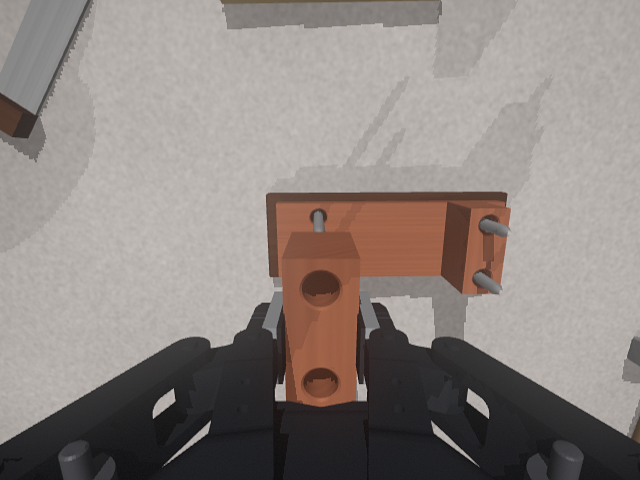

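View pics/mc.png

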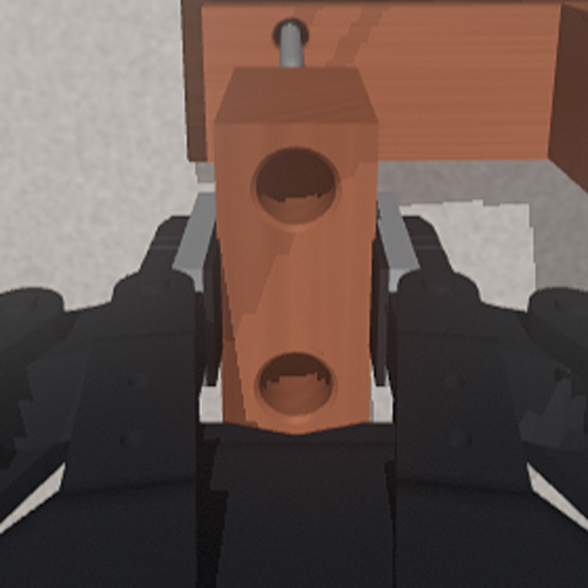

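```bash
python3 - <<'E'
from h import *
import pickle
k=2.1
for n,tcp in (('m',None),):
    i,p,d=pickle.load(open(f'pics/{n}.pkl','rb'))
    o=get_obs();T=Ro.from_quat(o['tool_rot']).as_matrix()
    t=lambda u,z:((plane(i,u,z)-o['eef_pos'])@T*1000).round(1)
    print(T[:,2])
    print('holes top',t([(180+296/k,200+187/k),(180+295.5/k,200+384/k)],o['eef_pos'][2]+.0122))
    print('post base',plane(i,[(318.3,217.5)],.026)*1000,t([(318.3,217.5)],.026))
    cv2.imwrite('pics/m3.png',cv2.resize(p[185:310,265:530],None,fx=3,fy=3,interpolation=2)[:,:,::-1])
E
```

```text
[ 0.01721237  0.00631747 -0.9998319 ]
holes top [[  0.2 -18.9 -12.1]
 [  0.1  20.8 -12.4]]
post base [[467.77085561 138.18911159  26.        ]] [[ -1.9 -17.9 152.9]]
```

View pics/m3.png

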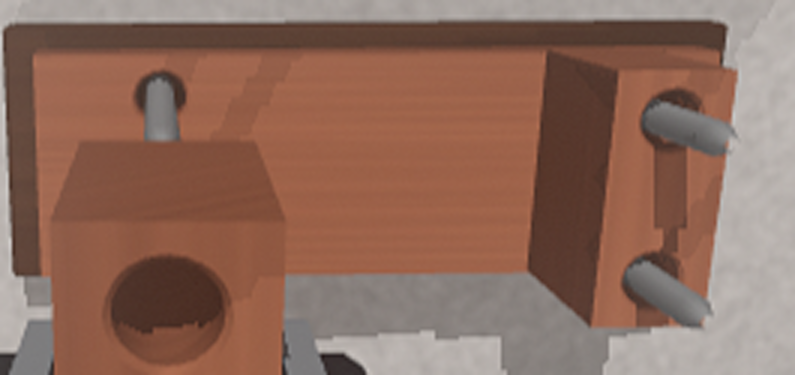

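```bash
python3 - <<'E'
from h import *
import pickle
i,p,d=pickle.load(open('pics/m.pkl','rb'))
W=plane(i,[(510,230.7),(501,291)],.098)*1000;print(W); b=np.radians(-3.6);print(W.mean(0)[:2]-120*np.array([np.cos(b),np.sin(b)]))
i,p,d=pickle.load(open('pics/g2.pkl','rb'))
W=plane(i,[(129.5,233.7),(140.5,292)],.098)*1000;print(W,W.mean(0)[:2])
E
```

```text
[[588.49760342 132.67662371  98.        ]
 [585.52717556  92.01254985  98.        ]]
[467.24918208 119.87944912]
[[468.36963512 140.41033618  98.        ]
 [467.2264603  100.84534134  98.        ]] [467.79804771 120.62783876]
```

```bash
python3 -c "
from h import *
go((.4663,.1204,.135),-3.6)"
```

```text
clock 32.88 tcp [465.8 119.2 178.8] yaw -3.85 tilt 1.05 F [-0.1  0.2 -2.3] w 26.8 j6 1.89
shift [-0.03 -0.09  4.38] roll -0.25
```

```bash
python3 -m inch '[[[2,-0.03,-0.05,1,-0.2],[2,-0.03,-0.09,2,-0.25],[2,-0.03,-0.09,3,-0.25],[2,-0.03,-0.09,4,-0.25],[2,-0.03,-0.09,4.4,-0.25]]]'
python3 -m inch '[[[2,0,0,0,0],[2,0,0,0,0],[2,0,0,0,0],[2,0,0,0,0],[2,0,0,0,0]]]'
python3 -c "
from h import *
go((.4663,.1204,.125),-3.6)
look('ms','side');i,p,d=cam('side');cv2.imwrite('pics/msc.png',cv2.resize(p[200:360,220:420],None,fx=3.5,fy=3.5,interpolation=2)[:,:,::-1])
"

```

```text
clock: 33.5
eef_pos: [0.4657, 0.1202, 0.1337]
tool_rot: [0.999, -0.031, 0.008, -0.003]
ft_force: [-0.9, 0.4, -0.6]
grip_width: 0.0272
clock: 34.12
eef_pos: [0.4658, 0.1202, 0.1339]
tool_rot: [0.999, -0.031, 0.008, -0.003]
ft_force: [0.4, 0.6, -2.6]
grip_width: 0.0271
clock 34.12 tcp [465.8 120.2 133.9] yaw -3.61 tilt 0.97 F [ 0.4  0.6 -2.6] w 27.1 j6 1.89
shift [ 0.03 -0.01  0.89] roll -0.01
```

View pics/msc.png

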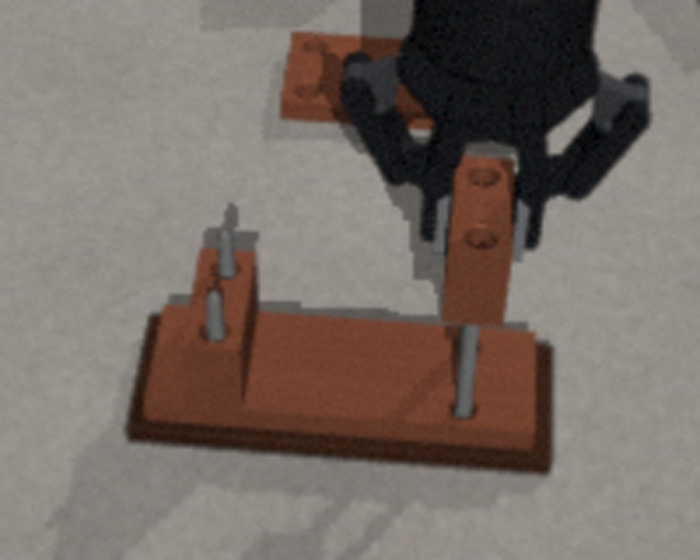

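```bash
python3 -m inch '[[[2,0.05,0,0.2,0],[2,0.05,0,0.5,0],[2,0.05,0,0.8,0],[2,0.05,0,1.1,0],[2,0.05,0,1.4,0]]]'
python3 -c "
from h import *
go((.4663,.1204,.0590),-3.6)
i,p,d=cam('side');cv2.imwrite('pics/msd.png',cv2.resize(p[200:360,220:420],None,fx=3.5,fy=3.5,interpolation=2)[:,:,::-1])
"

```

```text
clock: 34.85
eef_pos: [0.4664, 0.1203, 0.1195]
tool_rot: [0.999, -0.031, 0.008, -0.003]
ft_force: [0.4, 0.8, -2.9]
grip_width: 0.0268
clock 34.85 tcp [466.4 120.3 119.5] yaw -3.61 tilt 0.95 F [ 0.4  0.8 -2.9] w 26.8 j6 1.88
shift [-0.11  0.03  6.05] roll -0.01
```

View pics/msd.png

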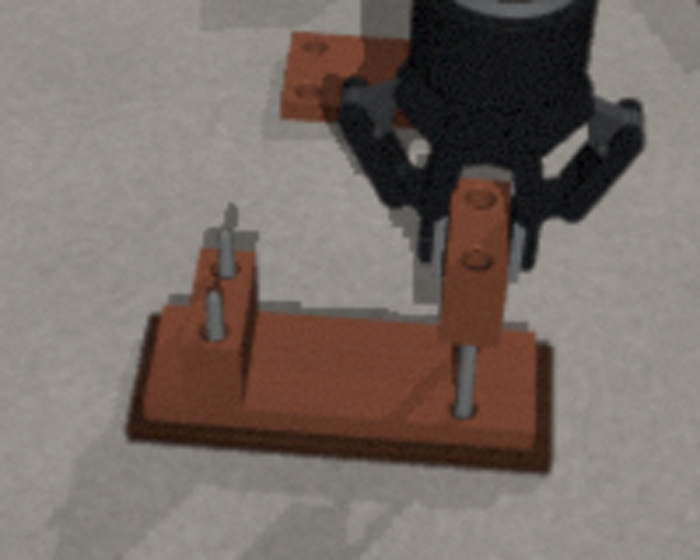

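Threaded 11 mm with no load; on down, correcting along the tilted axis.

```bash
python3 -m inch '[[[2,-0.02,0,1,0],[2,-0.04,0.01,2,0],[2,-0.06,0.02,3.2,0],[2,-0.08,0.02,4.4,0],[2,-0.1,0.03,5.4,0]]]'
python3 -c "
from h import *
go((.4663,.1204,.0590),-3.6)"

```

```text
clock: 35.52
eef_pos: [0.4656, 0.1202, 0.064]
tool_rot: [0.999, -0.031, 0.007, -0.003]
ft_force: [-0.4, -0.3, -2.8]
grip_width: 0.0271
clock 35.52 tcp [465.6 120.2  64. ] yaw -3.6 tilt 0.86 F [-0.4 -0.3 -2.8] w 27.1 j6 1.89
shift [ 0.06 -0.02  0.5 ] roll -0.0
```

```bash
python3 -m inch '[[[2,0.03,0,0.2,0],[2,0.06,0,0.35,0],[2,0.06,0,0.45,0],[2,0.06,0,0.5,0],[2,0.06,0,0.54,0]]]'
python3 -c "
from h import *
go((.4663,.1204,.0590),-3.6)"

```

```text
clock: 36.15
eef_pos: [0.4667, 0.1203, 0.0592]
tool_rot: [0.999, -0.031, 0.007, -0.003]
ft_force: [-1.2, 0.1, 4.9]
grip_width: 0.0275
clock 36.15 tcp [466.7 120.3  59.2] yaw -3.6 tilt 0.92 F [-1.2  0.1  4.9] w 27.5 j6 1.88
shift [-0.04 -0.    0.02] roll -0.0
```

```bash
python3 -m inch '[[[2.6,0,0,0,0],[3.2,0,0,0,0],[4.5,0,0,0,0],[6,0,0,0,0],[7,0,0,0,0]]]'
python3 -m inch '[[[7,0,0,-2,0],[7,0,0,-5,0],[7,0,0,-9,0],[7,0,0,-12.5,0],[7,0,0,-14.5,0]]]'
python3 -c "
from h import *
go((.49,-.119,.2),86.1)"

```

```text
clock: 36.78
eef_pos: [0.4667, 0.1203, 0.0592]
tool_rot: [0.999, -0.031, 0.007, -0.003]
ft_force: [0.2, 0.3, -0.3]
grip_width: 0.0705
clock: 37.4
eef_pos: [0.4653, 0.1197, 0.2064]
tool_rot: [0.999, -0.031, 0.009, -0.004]
ft_force: [0.5, 0.2, -0.6]
grip_width: 0.07
clock 37.4 tcp [465.3 119.7 206.4] yaw -3.61 tilt 1.1 F [ 0.5  0.2 -0.6] w 70.0 j6 1.88
shift [ 3.95 23.67  0.53] roll -89.71
```

```bash
python3 -m inch '[[[8.5,0.8,4.5,0.1,-10.6],[8.5,1.6,9,0.2,-21.2],[8.5,2.4,14,0.3,-31.8],[8.5,3.2,19,0.4,-42.4],[8.5,3.95,23.6,0.5,-53]]]'
python3 -m inch '[[[8.5,0,0,0,-10.6],[8.5,0,0,0,-21.2],[8.5,0,0,0,-31.8],[8.5,0,0,0,-36.7],[8.5,0,0,0,-36.7]]]'
python3 - <<'E'
from h import *
i,p,d=look('n'); C=cloud(i,d); q=copper(p)&(abs(C[...,2]-.014)<.006)&(np.hypot(C[...,0]-.49,C[...,1]+.119)<.1)
uv=np.argwhere(q)[:,::-1]; print(q.sum(),np.median(C[q][:,2]).round(4),rect(C[q]),rect(plane(i,uv,.014)))
cs,h=cv2.findContours(q.astype(np.uint8),cv2.RETR_CCOMP,cv2.CHAIN_APPROX_NONE)
for c,hh in zip(cs,h[0]):
    if hh[3]>=0 and cv2.contourArea(c)>25: print(' hole',plane(i,c[:,0].astype(float),.014).mean(0)[:2].round(4))
go((.49,-.119,.012),86.1)
E
```

```text
clock: 38.02
eef_pos: [0.4899, -0.1177, 0.2003]
tool_rot: [0.915, 0.402, 0.01, 0.001]
ft_force: [0.7, 0.2, -0.2]
grip_width: 0.0849
clock: 38.65
eef_pos: [0.4898, -0.1177, 0.2002]
tool_rot: [0.743, 0.67, 0.009, 0.004]
ft_force: [0.3, -1.0, -0.9]
grip_width: 0.0849
9837 0.0147 (array([ 490.8, -119.9]), array([149.5,  63.6]), -4.1) (array([ 490.7, -119.8]), array([149.2,  63.6]), -4.1)
 hole [ 0.5481 -0.1437]
 hole [ 0.5511 -0.1039]
 hole [ 0.429  -0.1349]
 hole [ 0.4316 -0.0958]
clock 38.7 tcp [ 489.8 -117.6  200.3] yaw 84.07 tilt 1.11 F [ 0.3 -0.2  0.7] w 85.0 j6 -0.14
shift [-0.29 -0.3  18.82] roll -2.03
```

View pics/n.png

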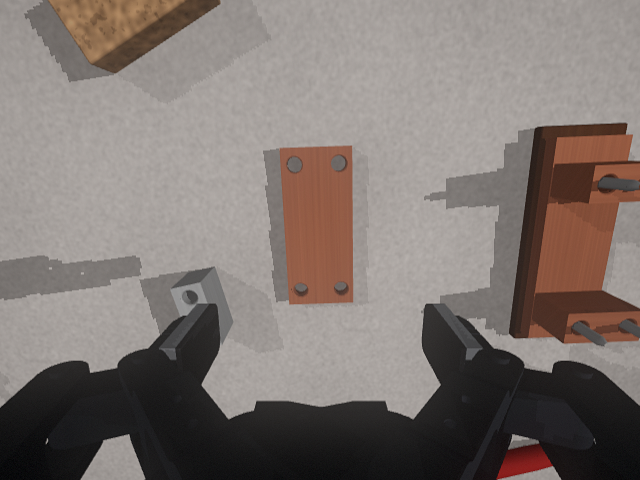

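```bash
python3 -c "
from h import *
go((.4902,-.1197,.030),86.0)"
python3 -m inch '[[[8.5,-0.2,-0.2,5,-2],[8.5,-0.2,-0.3,10,-2],[8.5,-0.2,-0.35,14,-2],[8.5,-0.2,-0.35,16,-2],[8.5,-0.2,-0.35,17,-2]]]'; python3 -c "
from h import *
go((.4902,-.1197,.0125),86.0)"
```

```text
clock 38.7 tcp [ 489.8 -117.6  200.3] yaw 84.07 tilt 1.11 F [ 0.3 -0.2  0.7] w 85.0 j6 -0.14
shift [-0.35 -0.24 17.02] roll -1.93
clock: 39.33
eef_pos: [0.4884, -0.1179, 0.0289]
tool_rot: [0.731, 0.682, 0.008, 0.003]
ft_force: [0.3, 0.6, -0.6]
grip_width: 0.085
clock 39.33 tcp [ 488.4 -117.9   28.9] yaw 86.01 tilt 1.01 F [ 0.3  0.6 -0.6] w 85.0 j6 -0.17
shift [-0.18  0.16  1.64] roll 0.01
```

```bash
python3 -m inch '[[[8.5,-0.18,0.16,0.8,0],[8.5,-0.18,0.16,1.6,0],[7.5,-0.18,0.16,1.6,0],[6,-0.18,0.16,1.6,0],[5.5,-0.18,0.16,1.6,0]]]';python3 -m inch '[[[5.5,0,0,0,0],[5.5,0,0,0,0],[5.5,0,0,0,0],[5.5,0,0,0,0],[5.5,0,0,0,0]]]'; python3 -c "
from h import *
go((.5264,.116,.17),86.4)"
```

```text
clock: 39.95
eef_pos: [0.4908, -0.1198, 0.0139]
tool_rot: [0.731, 0.682, 0.009, 0.003]
ft_force: [-1.2, -0.1, 4.5]
grip_width: 0.062
clock: 40.58
eef_pos: [0.4907, -0.1198, 0.0139]
tool_rot: [0.731, 0.682, 0.009, 0.003]
ft_force: [-0.8, -0.3, 2.1]
grip_width: 0.0622
clock 40.58 tcp [ 490.7 -119.8   13.9] yaw 86.01 tilt 1.09 F [-0.8 -0.3  2.1] w 62.2 j6 -0.18
shift [ 23.9    2.18 -15.38] roll -0.39
```

```bash
python3 -m inch '[[[5.5,0,0,-0.5,0],[5.5,0,0,-2.5,0],[5.5,0,0,-6,0],[5.5,0,0,-11,0],[5.5,0,0,-15.4,0]]]';python3 -m inch '[[[5.5,4,0.3,-0.5,0],[5.5,9,0.8,-0.5,0],[5.5,14,1.3,-0.5,0],[5.5,19,1.7,-0.5,-0.4],[5.5,23,2.1,-0.5,-0.4]]]'; python3 -c "
from h import *
go((.5264,.116,.17),86.4)"
```

```text
clock: 41.2
eef_pos: [0.4878, -0.1208, 0.1694]
tool_rot: [0.731, 0.682, 0.009, 0.003]
ft_force: [1.2, -0.3, -2.6]
grip_width: 0.062
clock: 41.82
eef_pos: [0.5243, 0.109, 0.1764]
tool_rot: [0.729, 0.685, 0.009, 0.003]
ft_force: [1.4, 0.2, -2.8]
grip_width: 0.0621
clock 41.83 tcp [524.3 109.  176.4] yaw 86.48 tilt 1.04 F [ 1.4  0.2 -2.8] w 62.1 j6 0.26
shift [0.7  0.15 0.64] roll 0.08
```

```bash
python3 -m inch '[[[5.5,0.4,0.1,0.6,0],[5.5,0.7,0.15,1.5,0],[5.5,0.7,0.15,2.5,0],[5.5,0.7,0.15,3,0],[5.5,0.7,0.15,3,0]]]'; python3 -c "
from h import *
i,p,d=look('q')
go((.5264,.116,.0849),86.4)
cv2.imwrite('pics/qc.png',cv2.resize(p[100:240,220:425],None,fx=3.8,fy=3.8,interpolation=2)[:,:,::-1])"
```

```text
clock: 42.45
eef_pos: [0.5263, 0.1152, 0.1458]
tool_rot: [0.729, 0.684, 0.008, 0.003]
ft_force: [-0.7, 0.1, -2.3]
grip_width: 0.0623
clock 42.5 tcp [526.7 115.4 146.3] yaw 86.41 tilt 1.02 F [-0.1 -0.4 -2.9] w 62.1 j6 0.28
shift [ 0.01 -0.13  6.14] roll 0.01
```

View pics/qc.png

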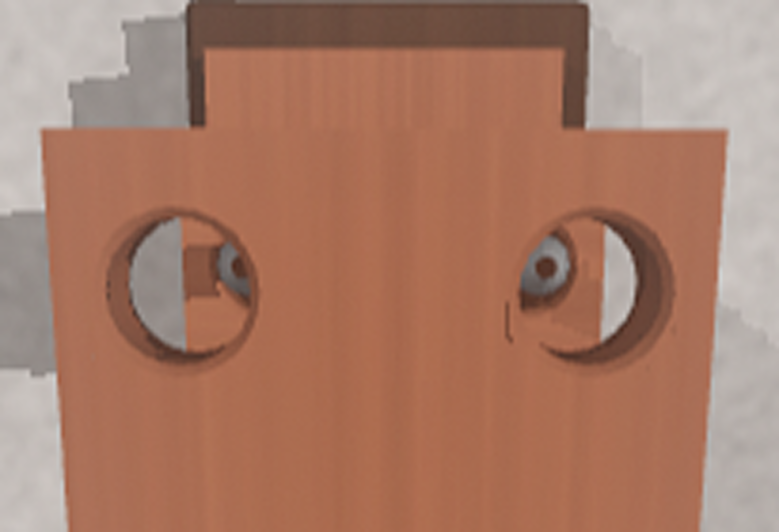

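View pics/q.png

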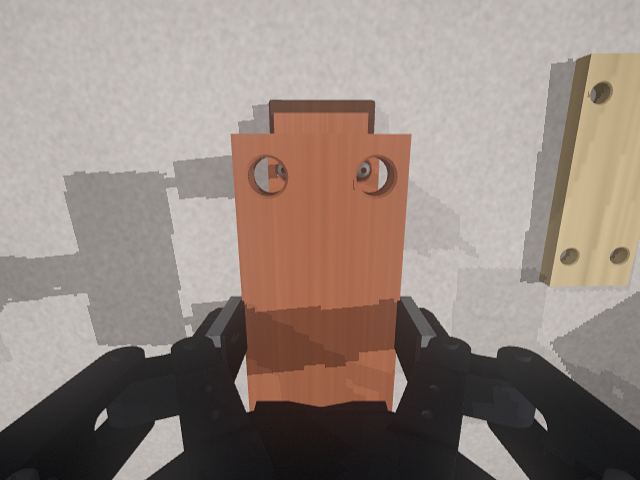

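```bash
python3 - <<'E'
from h import *
import pickle
i,p,d=pickle.load(open('pics/q.pkl','rb'));o=get_obs()
a=plane(i,[(283.2,170),(363.4,170)],.098)*1000;b=plane(i,[(268.2,177.1),(377.6,177.1)],.1464)*1000
print(a,b,(a-b).mean(0)); dl=(a-b).mean(0)/1000
e=o['eef_pos']; go((e[0]+dl[0],e[1]+dl[1],.118),86.4)
C=cloud(i,d);o=get_obs();q=copper(p)&(abs(C[...,2]-.146)<.01)&(abs(C[...,1]-.116)<.04);P=C[q];A=np.c_[P[:,:2],np.ones(len(P))];print('plane slope',np.linalg.lstsq(A,P[:,2],rcond=None)[0],rect(P))
print(Ro.from_quat(o['tool_rot']).as_matrix()[:,2])
E
```

```text
[[465.02049686  99.43417641  98.        ]
 [467.59428779 139.65791747  98.        ]] [[465.41949468  98.68500223 146.4       ]
 [467.98532168 138.70873277 146.4       ]] [ -0.39501586   0.84917944 -48.4       ]
clock 42.5 tcp [526.7 115.4 146.3] yaw 86.41 tilt 1.02 F [-0.1 -0.4 -2.9] w 62.1 j6 0.28
shift [ 0.06 -0.09  2.83] roll 0.01
plane slope [-0.0001618  -0.00299311  0.14702685] (array([510.4, 114.9]), array([118.4,  64.4]), -3.7)
[ 0.01646846  0.0067669  -0.99984149]
```

```bash
python3 -m inch '[[[5.5,0.06,-0.09,0.5,0],[5.5,0.07,-0.09,1.1,0],[5.5,0.08,-0.09,1.8,0],[5.5,0.08,-0.09,2.4,0],[5.5,0.08,-0.09,2.4,0]]]'; python3 -c "
from h import *
i,p,d=look('r')
go((.5263,.1162,.0849),86.4)
cv2.imwrite('pics/rc.png',cv2.resize(p[100:240,220:425],None,fx=3.8,fy=3.8,interpolation=2)[:,:,::-1])"
```

```text
clock: 43.12
eef_pos: [0.5257, 0.1164, 0.1214]
tool_rot: [0.729, 0.685, 0.008, 0.003]
ft_force: [-0.1, 0.4, -2.8]
grip_width: 0.0624
clock 43.17 tcp [526.  116.4 121.9] yaw 86.42 tilt 0.97 F [-0.1  0.4 -1.8] w 62.2 j6 0.28
shift [-0.05 -0.02  3.7 ] roll 0.02
```

View pics/rc.png

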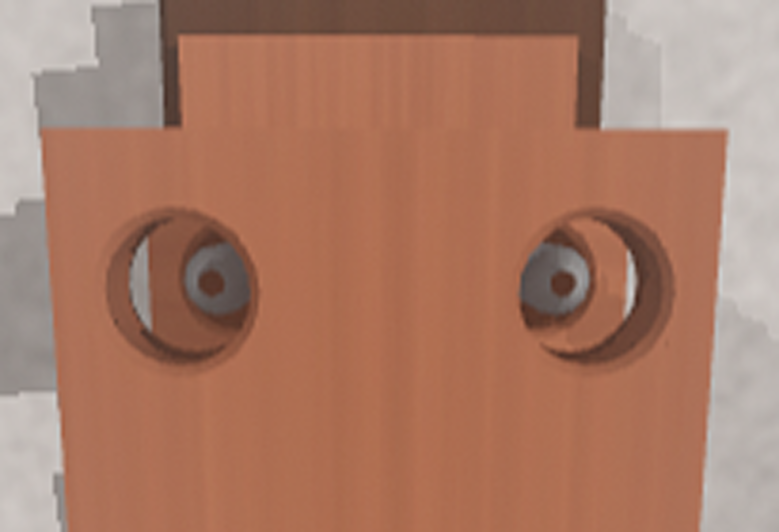

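```bash
python3 -m inch '[[[5.5,-0.04,0,0.6,0],[5.5,-0.04,0,1.2,0],[5.5,-0.04,-0.01,1.8,0],[5.5,-0.04,-0.02,2.4,0],[5.5,-0.04,-0.02,2.9,0]]]'; python3 -c "
from h import *
go((.5263,.1162,.0849),86.4)"
```

```text
clock: 43.8
eef_pos: [0.5261, 0.1162, 0.0924]
tool_rot: [0.729, 0.685, 0.008, 0.003]
ft_force: [-1.0, 0.4, -2.3]
grip_width: 0.0621
clock 43.8 tcp [526.1 116.2  92.4] yaw 86.42 tilt 0.95 F [-1.   0.4 -2.3] w 62.1 j6 0.28
shift [-0.01  0.01  0.75] roll 0.02
```

```bash
python3 -m inch '[[[5.5,0,0,0.25,0],[5.5,0,0,0.45,0],[5.5,0,0,0.6,0],[5.5,0,0,0.68,0],[5.5,0,0,0.75,0]]]'; python3 -c "
from h import *
go((.5263,.1162,.0849),86.4)"
```

```text
clock: 44.42
eef_pos: [0.5263, 0.1163, 0.085]
tool_rot: [0.729, 0.685, 0.008, 0.003]
ft_force: [-0.9, -0.1, 1.5]
grip_width: 0.0623
clock 44.42 tcp [526.3 116.3  85. ] yaw 86.42 tilt 0.97 F [-0.9 -0.1  1.5] w 62.3 j6 0.28
shift [-0.01  0.    0.01] roll 0.02
```

Contact at the expected height. Release, lift and check.

```bash
python3 -m inch '[[[5.5,0,0,0.04,0],[6.5,0,0,0.04,0],[7.5,0,0,0,0],[8.5,0,0,0,0],[8.5,0,0,0,0]]]'
python3 -m inch '[[[8.5,0,0,-1,0],[8.5,0,0,-3,0],[8.5,0,0,-6,0],[8.5,0,0,-9,0],[8.5,0,0,-12,0]]]'
python3 -m inch '[[[8.5,-5,0,0,0],[8.5,-10,0,0,0],[8.5,-15,0,0,0],[8.5,-20,0,0,0],[8.5,-20,0,0,0]]]'
python3 - <<'E'
from h import *
go((.5263,.1162,.0849),86.4)
i,p,d=look('zt','top'); C=cloud(i,d)
b=np.radians(-3.6);e=np.array([np.cos(b),np.sin(b)])
q=copper(p)&(abs(C[...,2]-.085)<.006)&(np.hypot(C[...,0]-.526,C[...,1]-.118)<.1);print('S',q.sum(),np.median(C[q][:,2]),rect(C[q]))
P=C[q];A=np.c_[P[:,:2],np.ones(len(P))];print('slope',np.linalg.lstsq(A,P[:,2],rcond=None)[0][:2])
for n,(x0,x1,y0,y1),z in(('steel',(405,450,220,265),.045),('ply',(143,195,227,327),.014)):
    m=np.zeros(q.shape,bool);m[y0:y1,x0:x1]=1;m&=(abs(C[...,2]-z)<.007)
    cc=cv2.connectedComponentsWithStats(m.astype(np.uint8));m=cc[1]==1+np.argmax(cc[2][1:,4]);print(n,rect(C[m]))
i,p,d=look('zs','side');cv2.imwrite('pics/zc.png',cv2.resize(p[180:360,220:420],None,fx=3.3,fy=3.3,interpolation=2)[:,:,::-1])
E
```

```text
clock: 45.05
eef_pos: [0.5264, 0.1163, 0.0851]
tool_rot: [0.729, 0.685, 0.008, 0.003]
ft_force: [-0.1, 0.5, 1.1]
grip_width: 0.0847
clock: 45.68
eef_pos: [0.5246, 0.1155, 0.2069]
tool_rot: [0.729, 0.685, 0.008, 0.003]
ft_force: [-0.3, -0.3, -1.1]
grip_width: 0.0847
clock: 46.3
eef_pos: [0.5118, -0.0872, 0.206]
tool_rot: [0.731, 0.683, 0.009, 0.004]
ft_force: [-0.2, 0.1, 0.4]
grip_width: 0.0851
clock 46.3 tcp [511.8 -87.2 206. ] yaw 86.09 tilt 1.07 F [-0.2  0.1  0.4] w 85.1 j6 -0.11
shift [20.3  -0.15 12.26] roll -0.31
S 2024 0.0842171272862491 (array([526.1, 116.8]), array([150.4,  61.4]), -3.6)
slope [ 0.00143635 -0.00526377]Traceback (most recent call last):
  File "<stdin>", line 9, in <module>
    return _wrapfunc(a, 'argmax', axis=axis, out=out, **kwds)
    return bound(*args, **kwds)
ValueError: attempt to get argmax of an empty sequence
```

View pics/zt.png

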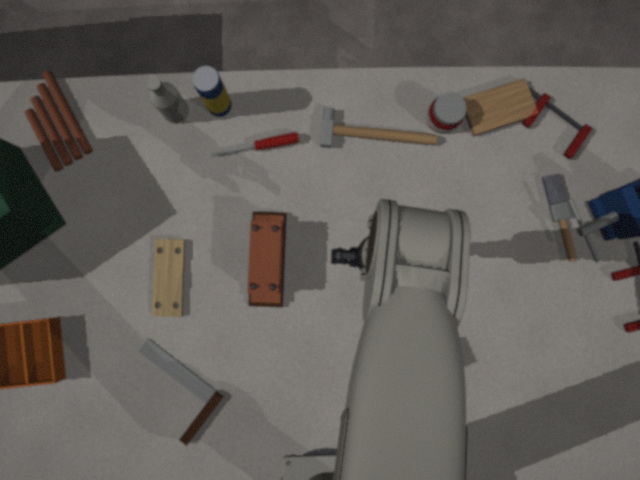

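```bash
python3 - <<'E'
from h import *
i,p,d=look('zs','side');cv2.imwrite('pics/zc.png',cv2.resize(p[100:360,220:420],None,fx=2.3,fy=2.3,interpolation=2)[:,:,::-1])
j,P,D=look('zw')
C=cloud(j,D);m=(abs(C[...,2]-.045)<.006)&(np.hypot(C[...,0]-.552,C[...,1]+.236)<.045)
print('steel',m.sum(),rect(C[m]))
E
```

```text
steel 2116 (array([ 552.7, -237.8]), array([64.7, 29.8]), 7.1)
```

View pics/zc.png

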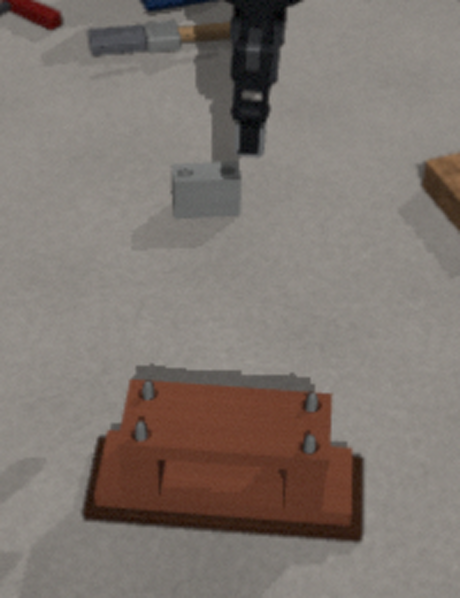

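The side view shows the complete stand. All four post tips stand proud of the small plate at crop (140-312, 390-443), and the plate sits flat on both risers. The steel riser is where it started, and the arm is clear.

```bash
python3 -c "
from workcell import ticket; print(ticket.job_done())"
```

```text
the job is handed in; nothing more can be done
None
```

The copper stand is assembled and the job is handed in. I placed the large plate, then a riser at each end, then the small plate. I lowered each piece into light contact before opening the jaws, with wrist forces of about 5 N at touch-down.

**Final checks:**
- **Small plate:** its top measures 84 mm above the bench (85 expected), its yaw of −3.6° matches the base, and its slope is below 0.006. Its centre is (526, 117) mm, and the base's is about (526, 116–118).
- **Threading:** in the side view, all four post tips stand through the small plate and both risers are upright beneath it.
- **Steel riser:** it is within about 3 mm of its first measured position, and that gap is the cameras' own disagreement.
- **Plywood plate:** in the last top view it looks where it started. My numeric check on it did not run, because the script stopped when the arm hid the steel riser from the top camera.
- **Robot:** at hand-in the arm stood about 200 mm to the side, touching nothing.

**What went wrong or disagreed:**
- **Camera offset:** the top and wrist cameras disagreed by 2–4 mm in y. I used the wrist camera, and the fit over the posts confirmed it.
- **Joint limit:** on the first carry the last joint reached the end of its range and tilted the tool 2.8°. I corrected the tilt to about 0.5° before lowering the large plate.

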